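Lock the milling jars with R-clips from the parts drawer

ROBOT

A 7-joint arm with a two-finger parallel gripper is mounted at the origin on a cart in front of the work surface, level with it; the furniture and walls round the work are solid. World frame = base frame: x ahead of the robot, y to its left, z up, the work surface at z = 0. Lengths are in m, angles in rad, forces in N, time in s.
With the tool pointing down it reaches from about 0.4 to 0.925 m from the base axis. Payload 4.1 kg.
Tool frame: the origin (TCP) lies at the very end of the fingers, on their centre line; the grasp point (between the pads) lies 19 mm behind it; z points along the fingers, y is the direction in which the jaws open and shut (so a half turn about z gives the same grasp; the last joint's range is limited). The gripper opens to 85 mm and grips with 20 to 120 N. Pads are 22 mm wide; open, the fingers measure 114 mm over their backs; the gripper's body (76 mm by 85 mm) begins 54 mm behind the grasp point. The pads swing forward as they close: fully open they stand 13 mm farther back than shut.
Start: joints at [1.188, 0.398, 0.045, 1.537, -0.019, 1.207, -0.051], TCP at [0.182, -0.624, 0.231] pointing down, gripper open.
Joint ranges: [-2.82, 2.82], [-0.49, 2.23], [-1.37, 1.46], [0, 2.46], [-1.36, 4.5], [0.23, 2], [-2.94, 2.94]. Speed limits (rad/s): [2.57, 2.57, 3.14, 3.14, 3.14, 3.14, 3.14].

INTERFACE

Orientations are given as a rotation vector (axis times angle).
In Python, from workcell import observe, snapshot, camera_params, close_job gives the robot as it stands. The module is installed in compiled form; this text tells all that it offers.
- The arm moves only by the shell command python3 -m creep 'ROWS' [FORCE]. ROWS is JSON, a list of rows, each an object of numbers: "tx", "ty", "tz": the shift along the tool's x, y, z in m; "roll": the turn about the tool's z in rad; "hand": the gripper command: -1 is shut, 1 is fully open, values between are in proportion. A call has 1 to 8 rows; each row shifts and turns the pose as measured when the row begins, along the tool's axes as they then stand; what a row does not reach is not made up. A row lasts 1/12 s, in which the tool goes at most 41.7 mm and 7.16 degrees, less where a joint would pass 70% of its speed; a pose out of reach is approached as far as the arm can. A call is refused whole if a number of a shift passes 0.0417 or a number of a turn 0.125, either way. A call with a gripper value outside its range is refused whole. The fingers move at their own pace and stop on an object; FORCE is the grip in N (left out, the last holds). Time passes only in rows, so rows that do not move let the fingers close. It gives the time, the measured TCP pose, the force and the opening at its end, in the units of the state.
- observe(): the state, without advancing time (a new reading comes with each control period).
- snapshot(name): name is "scene" or "top" or "wrist"; returns the picture (420x560x3 uint8, blue, green, red); there is no depth.
- camera_params(name): a dict with "fx", "fy", "cx", "cy" (pixels), "R" (3x3) and "t" (3): a world point X has camera coordinates R X + t. Camera axes: x right, y down, z forward; pixel columns grow to the right and rows downward; lengths in m; the calibration is good to about 2 mm. A picture is of the moment at which its call begins: read the wrist's pose just before it. camera_params takes no time and is no camera call; for the wrist camera it gives the pose at the moment of the call.
- close_job(): hands the job in, once; it reports no verdict.
The state is a dict: "t": time; "qpos": joint angles; "dq": joint speeds; "joint_torque": joint torques, N m; "ee_pos": TCP position; "orientation": TCP orientation; "contact_force": force on the tool from outside, world axes, zero at the start; "torque": the same for the moment, N m; "opening": opening from 0.0 (shut) to 1.0 (fully open).
Only numpy, scipy, OpenCV 4.12 (cv2) and the standard library are available. Lean on these libraries where they do the work, as an engineer would, in place of code of your own. Each camera call takes 0.05 s, during which the arm holds its last target. There are 200 camera calls.

TASK

Get the milling jars on the bench ready for the shaker: pull the parts drawer right out to its stop, press every jar's lid down until it snaps, and lock each jar by pushing the straight leg of one of the drawer's R-clips through its lid tongue and cross-drilled stud until the bow springs over the stud and the clip is fully home. When all the jars standing there are locked, shut the drawer completely. There are more clips than jars: spares stay in the drawer, a dropped clip may be left where it fell; leave the jars upright and the tape roll and dish where they are.

Things in the scene. Friction and masses are not known exactly. Their poses are not given: they have to be found in the camera images.
- jar0_hole (a point): Centre of the cross-drilled hole in the stud of milling jar 0 (blue lid; None if absent). Stud: round level bar, 18 mm thick, pointing from the jar along this frame's -x, axis 38 mm above the bench. Hole: vertical (frame z up), 7.6 mm wide with a widened mouth; the jar's axis is at frame x = +54 mm. The jar is loose, 0.9 kg, 54 mm across, on a foot plate 116x64x8 mm.
- jar0_lid_top (a point): Centre of the flat top of jar 0's round blue lid, 60 mm across; 76 mm above the bench when up, 66 mm when down. Axes as the hole's. The lid's forked tongue (15 mm wide, 4 mm thick, slot 9 mm wide, open at its end) reaches over the stud; it lies on the stud round the hole when the lid is down.
- jar0_lid (a joint): Travel of jar 0's lid in m: 0 = up, 0.010 = fully down. It takes about 6 to 8 N downward, snaps over its detent at 0.007 and then stays down; before that it springs back up.
- jar1_hole (a point): Centre of the cross-drilled hole in the stud of milling jar 1 (green lid; None if absent). Stud: round level bar, 18 mm thick, pointing from the jar along this frame's -x, axis 38 mm above the bench. Hole: vertical (frame z up), 7.6 mm wide with a widened mouth; the jar's axis is at frame x = +54 mm. The jar is loose, 0.9 kg, 54 mm across, on a foot plate 116x64x8 mm.
- jar1_lid_top (a point): Centre of the flat top of jar 1's round green lid, 60 mm across; 76 mm above the bench when up, 66 mm when down. Axes as the hole's. The lid's forked tongue (15 mm wide, 4 mm thick, slot 9 mm wide, open at its end) reaches over the stud; it lies on the stud round the hole when the lid is down.
- jar1_lid (a joint): Travel of jar 1's lid in m: 0 = up, 0.010 = fully down. It takes about 6 to 8 N downward, snaps over its detent at 0.007 and then stays down; before that it springs back up.
- jar2_hole (a point): Centre of the cross-drilled hole in the stud of milling jar 2 (yellow lid; None if absent). Stud: round level bar, 18 mm thick, pointing from the jar along this frame's -x, axis 38 mm above the bench. Hole: vertical (frame z up), 7.6 mm wide with a widened mouth; the jar's axis is at frame x = +54 mm. The jar is loose, 0.9 kg, 54 mm across, on a foot plate 116x64x8 mm.
- jar2_lid_top (a point): Centre of the flat top of jar 2's round yellow lid, 60 mm across; 76 mm above the bench when up, 66 mm when down. Axes as the hole's. The lid's forked tongue (15 mm wide, 4 mm thick, slot 9 mm wide, open at its end) reaches over the stud; it lies on the stud round the hole when the lid is down.
- jar2_lid (a joint): Travel of jar 2's lid in m: 0 = up, 0.010 = fully down. It takes about 6 to 8 N downward, snaps over its detent at 0.007 and then stays down; before that it springs back up.
- clip0_grip (a point): Centre of the red plastic grip tab, 12 (x) x 28 (y) x 30 (z) mm, of steel R-clip 0; leg down = z up. All clips are alike. The leg is on the frame's z axis, 4 mm thick, its tip 54 mm below this point; the springy bow hangs beside it on the +y side (outermost 16 mm from the leg, flared end 51 mm below this point).
- clip1_grip (a point): Centre of the red plastic grip tab, 12 (x) x 28 (y) x 30 (z) mm, of steel R-clip 1; leg down = z up. All clips are alike. At the start every clip stands upright, leg down, in a slot of the drawer's black insert, tab resting on the insert's top 51 mm above the bench, its y pointing to the back of the drawer, clips 42 mm apart.
- clip2_grip (a point): Centre of the red plastic grip tab, 12 (x) x 28 (y) x 30 (z) mm, of steel R-clip 2; leg down = z up. All clips are alike. To seat a clip: fingers on the tab closing along its y, its y turned square to the stud (either way round), push the leg straight down; the bow rides over the stud's side (5 to 15 N) and springs in below it.
- clip3_grip (a point): Centre of the red plastic grip tab, 12 (x) x 28 (y) x 30 (z) mm, of steel R-clip 3; leg down = z up. All clips are alike. A clip is fully home when its tab rests on the lid's tongue: this point is then 28 mm above the hole's centre. On the stud there is room for fingers only at the tab's two y ends, not between tab and jar.
- drawer (a joint): Travel of the drawer of the grey parts unit (unit 200 deep, 220 wide, 92 mm high, fixed) in m: 0 = shut, 0.130 = out at its stop. Slides with about 3 N of friction and stays where it is left. Open, the slots with the clips lie 75 mm in front of the unit's front edge.
- drawer_handle (a point): Middle of the drawer's bar handle: a round steel bar 10 mm thick and 84 mm long along this frame's y, 72 mm above the bench, 38 mm in front of the drawer's blue front (33 mm clear gap behind the bar; the front is 87 mm high). The drawer slides out along this frame's -x. Moves with the drawer.
- tape_roll: Bystander: roll of white tape lying flat, 67 mm across, 19 mm high; origin at the middle of its underside.
- petri_dish: Bystander: plastic dish 66 mm across, 12 mm high; origin at the middle of its underside.

How it is judged:
On the way, in this order (a step that is already met when the one before it is completed fails the run):
1. the drawer is pulled out to its stop (at least 122 of 130 mm) (value of joint drawer above 0.122 m), for 0.2 s.
2. every jar present has its lid snapped down and an R-clip fully home in its stud (value of joint each of jar0_lid, jar1_lid, jar2_lid above 0.008 m and ((x of clip0_grip in the frame of jar0_hole between -0.006 and 0.006 m and y of clip0_grip in the frame of jar0_hole between -0.006 and 0.006 m and z of clip0_grip in the frame of jar0_hole between 0.023 and 0.032 m and angle between the z axis of clip0_grip and the z axis of jar0_hole, either way round below 0.2 rad and angle between the x axis of clip0_grip and the x axis of jar0_hole, either way round below 0.3 rad) or (x of clip1_grip in the frame of jar0_hole between -0.006 and 0.006 m and y of clip1_grip in the frame of jar0_hole between -0.006 and 0.006 m and z of clip1_grip in the frame of jar0_hole between 0.023 and 0.032 m and angle between the z axis of clip1_grip and the z axis of jar0_hole, either way round below 0.2 rad and angle between the x axis of clip1_grip and the x axis of jar0_hole, either way round below 0.3 rad) or (x of clip2_grip in the frame of jar0_hole between -0.006 and 0.006 m and y of clip2_grip in the frame of jar0_hole between -0.006 and 0.006 m and z of clip2_grip in the frame of jar0_hole between 0.023 and 0.032 m and angle between the z axis of clip2_grip and the z axis of jar0_hole, either way round below 0.2 rad and angle between the x axis of clip2_grip and the x axis of jar0_hole, either way round below 0.3 rad) or (x of clip3_grip in the frame of jar0_hole between -0.006 and 0.006 m and y of clip3_grip in the frame of jar0_hole between -0.006 and 0.006 m and z of clip3_grip in the frame of jar0_hole between 0.023 and 0.032 m and angle between the z axis of clip3_grip and the z axis of jar0_hole, either way round below 0.2 rad and angle between the x axis of clip3_grip and the x axis of jar0_hole, either way round below 0.3 rad)) and ((x of clip0_grip in the frame of jar1_hole between -0.006 and 0.006 m and y of clip0_grip in the frame of jar1_hole between -0.006 and 0.006 m and z of clip0_grip in the frame of jar1_hole between 0.023 and 0.032 m and angle between the z axis of clip0_grip and the z axis of jar1_hole, either way round below 0.2 rad and angle between the x axis of clip0_grip and the x axis of jar1_hole, either way round below 0.3 rad) or (x of clip1_grip in the frame of jar1_hole between -0.006 and 0.006 m and y of clip1_grip in the frame of jar1_hole between -0.006 and 0.006 m and z of clip1_grip in the frame of jar1_hole between 0.023 and 0.032 m and angle between the z axis of clip1_grip and the z axis of jar1_hole, either way round below 0.2 rad and angle between the x axis of clip1_grip and the x axis of jar1_hole, either way round below 0.3 rad) or (x of clip2_grip in the frame of jar1_hole between -0.006 and 0.006 m and y of clip2_grip in the frame of jar1_hole between -0.006 and 0.006 m and z of clip2_grip in the frame of jar1_hole between 0.023 and 0.032 m and angle between the z axis of clip2_grip and the z axis of jar1_hole, either way round below 0.2 rad and angle between the x axis of clip2_grip and the x axis of jar1_hole, either way round below 0.3 rad) or (x of clip3_grip in the frame of jar1_hole between -0.006 and 0.006 m and y of clip3_grip in the frame of jar1_hole between -0.006 and 0.006 m and z of clip3_grip in the frame of jar1_hole between 0.023 and 0.032 m and angle between the z axis of clip3_grip and the z axis of jar1_hole, either way round below 0.2 rad and angle between the x axis of clip3_grip and the x axis of jar1_hole, either way round below 0.3 rad)) and ((x of clip0_grip in the frame of jar2_hole between -0.006 and 0.006 m and y of clip0_grip in the frame of jar2_hole between -0.006 and 0.006 m and z of clip0_grip in the frame of jar2_hole between 0.023 and 0.032 m and angle between the z axis of clip0_grip and the z axis of jar2_hole, either way round below 0.2 rad and angle between the x axis of clip0_grip and the x axis of jar2_hole, either way round below 0.3 rad) or (x of clip1_grip in the frame of jar2_hole between -0.006 and 0.006 m and y of clip1_grip in the frame of jar2_hole between -0.006 and 0.006 m and z of clip1_grip in the frame of jar2_hole between 0.023 and 0.032 m and angle between the z axis of clip1_grip and the z axis of jar2_hole, either way round below 0.2 rad and angle between the x axis of clip1_grip and the x axis of jar2_hole, either way round below 0.3 rad) or (x of clip2_grip in the frame of jar2_hole between -0.006 and 0.006 m and y of clip2_grip in the frame of jar2_hole between -0.006 and 0.006 m and z of clip2_grip in the frame of jar2_hole between 0.023 and 0.032 m and angle between the z axis of clip2_grip and the z axis of jar2_hole, either way round below 0.2 rad and angle between the x axis of clip2_grip and the x axis of jar2_hole, either way round below 0.3 rad) or (x of clip3_grip in the frame of jar2_hole between -0.006 and 0.006 m and y of clip3_grip in the frame of jar2_hole between -0.006 and 0.006 m and z of clip3_grip in the frame of jar2_hole between 0.023 and 0.032 m and angle between the z axis of clip3_grip and the z axis of jar2_hole, either way round below 0.2 rad and angle between the x axis of clip3_grip and the x axis of jar2_hole, either way round below 0.3 rad))), for 0.2 s.
3. the drawer is shut (value of joint drawer below 0.01 m), for 0.2 s.
At the end, for the whole second after the job is handed in: Every jar present stands upright with its lid down (travel over 8 of 10 mm) and an R-clip seated: tab centre 23 to 32 mm above the hole's centre and within 6 mm of it sideways, leg within 0.2 rad of the hole's axis, bow square to the stud within 0.3 rad; the drawer is shut to within 10 mm (all of step 2 and value of joint drawer below 0.01 m and angle between each of jar0_hole, jar1_hole, jar2_hole's own z axis and vertical below 0.15 rad); the robot touches nothing.
It fails at once if a jar is knocked over (angle between any of jar0_hole, jar1_hole, jar2_hole's own z axis and vertical above 0.8 rad).
It fails at once if the tape roll or the dish is pushed away by more than 5 cm (distance of any of tape_roll, petri_dish from where it was at the start of the episode above 0.05 m).
Of jar0, jar1, jar2 only 2 to 3 are there at a start; the rules pass over those that are not, and their reading is None.
At some moment in a run one of jar0, jar1, jar2 may be knocked a few centimetres aside while the robot is not near it.
Once in a run the grip may slacken for a moment while it holds something.
It also fails if it takes over 210 s, if anything falls off the work surface, if the arm or the gripper's body presses on something with over 40 N, if the wrist force passes 120 N, or if a joint passes its speed limit or range.

## Working session

There is one attempt and no reset: what is moved stays moved. The work goes in short steps, Python scripts to look and compute and a shell command to move; the robot and the scene stay as the last step left them, time stands still between calls to the robot, and variables do not carry over. Pictures are saved under pics/ and viewed, about 12 in all and at most 16, crops included, and the job is handed in when it is done.

```bash
mkdir -p pics; python3 - <<'E'
from workcell import *
import cv2,numpy as np
o=observe();print(o)
for n in("scene","top"):
    cv2.imwrite(f"pics/{n}0.png",snapshot(n));p=camera_params(n);print(n,{k:np.round(v,4).tolist() for k,v in p.items()})
p=camera_params("wrist");print({k:np.round(v,4).tolist() for k,v in p.items()})
E
```

```text
{'t': 0.0, 'qpos': array([ 1.18800405,  0.39920955,  0.0450168 ,  1.53789039, -0.01871911,
        1.20689777, -0.05068519]), 'dq': array([ 0.00013276,  0.00110741,  0.00013026, -0.00172458, -0.00225378,
       -0.00071271,  0.00063332]), 'joint_torque': array([ 9.11456937e-05, -4.75121641e+01,  1.36467844e+00, -2.54220146e+01,
        1.15709580e-02,  9.49511508e-03,  9.07846598e-07]), 'ee_pos': array([ 0.18185545, -0.62337485,  0.23024715]), 'orientation': array([-3.10806338e+00, -4.44221212e-01,  6.15644583e-04]), 'contact_force': array([ 0.29833046,  0.63738798, -0.62207468]), 'torque': array([-0.01962992,  0.03934806, -0.03647924]), 'opening': 0.9955035152636931}
scene {'fx': 381.5615, 'fy': 381.5615, 'cx': 277.278, 'cy': 210.4442, 'R': [[-0.9263, -0.376, -0.0254], [-0.1756, 0.4901, -0.8538], [0.3334, -0.7864, -0.5199]], 't': [0.5543, 0.1512, 0.8398]}
top {'fx': 528.227, 'fy': 528.227, 'cx': 267.9137, 'cy': 205.512, 'R': [[0.0144, -0.9999, 0.0048], [-0.9908, -0.0149, -0.1346], [0.1346, -0.0028, -0.9909]], 't': [0.0446, 0.6082, 1.4317]}
{'fx': 294.7359, 'fy': 294.7359, 'cx': 282.5285, 'cy': 212.5232, 'R': [[0.2802, -0.96, -0.0023], [-0.9168, -0.2683, 0.2957], [-0.2845, -0.0808, -0.9553]], 't': [-0.6475, -0.0385, 0.3808]}
```

View pics/top0.png

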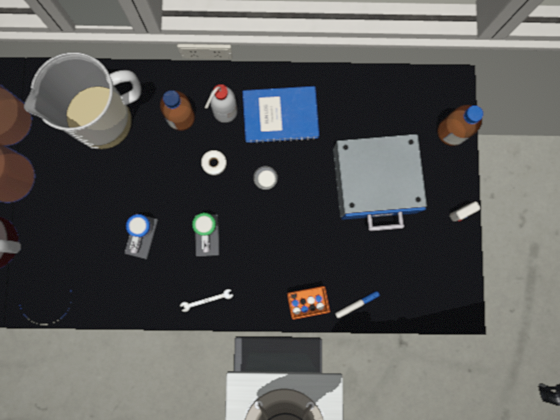

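View pics/scene0.png

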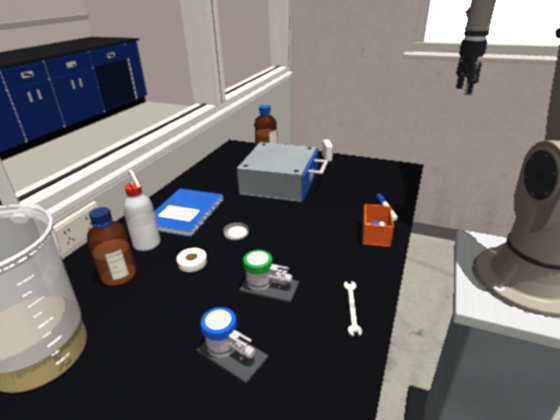

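Top view: jars are blue (137,225) and green (204,224), with studs pointing toward the robot. The drawer handle is at about (386,228), tape at (213,162), dish at (265,178). There is no yellow jar.

```bash
cat > h.py <<'E'
from workcell import *
import cv2,numpy as np
from scipy.spatial.transform import Rotation as Ro
def loc(p,uv,z):
    d=p["R"].T@np.array([(uv[0]-p["cx"])/p["fx"],(uv[1]-p["cy"])/p["fy"],1]);c=-p["R"].T@p["t"]
    return c+d*(z-c[2])/d[2]
def proj(p,X):
    q=p["R"]@np.asarray(X,float)+p["t"];return np.array([p["fx"]*q[0]/q[2]+p["cx"],p["fy"]*q[1]/q[2]+p["cy"]])
def go(X,yaw=None):
    "tool-frame shift to world TCP X; roll so tool y is along world angle yaw (mod pi)"
    o=observe();M=Ro.from_rotvec(o["orientation"]).as_matrix()
    s=M.T@(np.asarray(X)-o["ee_pos"]);a=np.arctan2(M[1,1],M[0,1])
    r=None
    if yaw is not None: r=-((yaw-a+np.pi/2)%np.pi-np.pi/2)
    print("tcp",np.round(o["ee_pos"],4),"t %.2f"%o["t"],"q7 %.2f"%o["qpos"][6],"yawdeg %.1f"%np.degrees(a),"z",np.round(M[:,2],3),"F",np.round(o["contact_force"],1),"op %.3f"%o["opening"])
    print("tool shift mm",np.round(s*1000,1),"roll",None if r is None else round(r,4))
E
python3 - <<'E'
from h import *
o=observe();M=Ro.from_rotvec(o["orientation"]).as_matrix();print(M.round(3))
im=cv2.imread("pics/top0.png")
a=cv2.resize(im[200:270,110:240],None,fx=6,fy=6,interpolation=cv2.INTER_CUBIC)
b=cv2.resize(im[130:240,325:435],None,fx=3,fy=3,interpolation=cv2.INTER_CUBIC)[:180*3]
b=im[205:240,330:435];b=cv2.resize(b,(780,int(35*780/105)),interpolation=cv2.INTER_CUBIC)
cv2.imwrite("pics/crop1.png",np.vstack([a[:340 if False else 420],b])[:, :780] if False else np.vstack([cv2.resize(a,(650,350)),cv2.resize(b,(650,217))]))
p=camera_params("top");hsv=cv2.cvtColor(im,cv2.COLOR_BGR2HSV)
for n,lo,hi,box in(("blue",(100,120,60),(130,255,255),(120,205,160,240)),("green",(40,80,50),(85,255,255),(185,205,225,240))):
    m=cv2.inRange(hsv,lo,hi);k=np.zeros_like(m);x0,y0,x1,y1=box;k[y0:y1,x0:x1]=m[y0:y1,x0:x1]
    c=max(cv2.findContours(k,0,1)[0],key=cv2.contourArea);u=cv2.minEnclosingCircle(c);print(n,u,loc(p,u[0],.074))
for uv in((370,229),(402,227),(386,228),(340,218),(424,213)):print(uv,loc(p,uv,.072 if uv[1]>220 else .087))
E
```

```text
[[ 0.96   0.28  -0.001]
 [ 0.28  -0.96   0.002]
 [-0.    -0.002 -1.   ]]
blue ((137.1999969482422, 225.1999969482422), 12.258974075317383) [0.54387544 0.40686853 0.074     ]
green ((203.40769958496094, 223.734619140625), 12.179131507873535) [0.55053195 0.22781873 0.074     ]
(370, 229) [ 0.54311581 -0.22436428  0.072     ]
(402, 227) [ 0.54986201 -0.31144658  0.072     ]
(386, 228) [ 0.54648756 -0.26788799  0.072     ]
(340, 218) [ 0.57023448 -0.14088238  0.087     ]
(424, 213) [ 0.5872052  -0.36775905  0.087     ]
```

View pics/crop1.png

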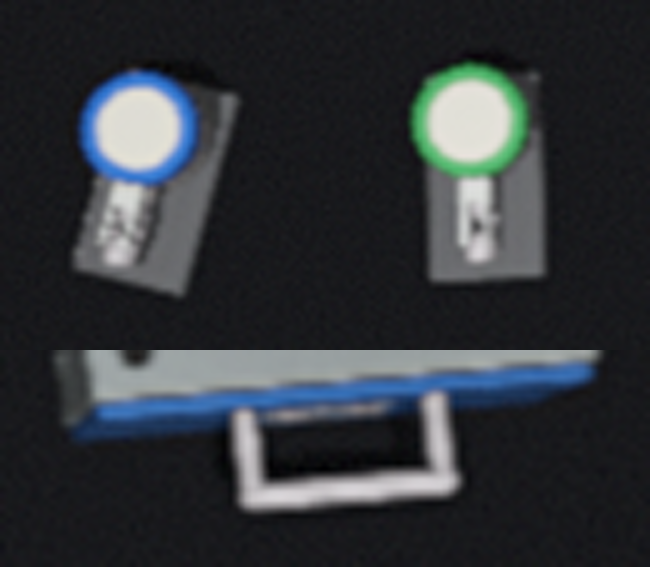

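```bash
python3 -m creep '[{"roll":-0.125},{"roll":-0.125},{"roll":-0.125},{"roll":-0.125},{"roll":-0.125},{"roll":-0.125},{"roll":-0.125},{"roll":-0.125}]'; python3 -m creep '[{"roll":-0.125},{"roll":-0.125},{"roll":-0.12,"hand":-0.2},{"hand":-0.2},{"hand":-0.2}]'; python3 -c "
from h import *
go((.5465,-.268,.2),.077)"
```

```text
tcp [ 0.1819 -0.6235  0.2304] t 0.10 q7 -0.05 yawdeg -73.7 z [-0.001  0.002 -1.   ] F [0.6 0.5 0.7] op 1.001
tool shift mm [ 449.6 -239.    30.7] roll -1.3639$[0]: bad value
$[0]: bad value
```

```bash
python3 -m creep '[{"roll":-0.124}]'; echo; python3 -m creep '[{"tx":0,"ty":0,"tz":0,"roll":-0.12,"hand":1}]';python3 -m creep --help
```

```text
t: 0.18
ee_pos: [0.1818, -0.6231, 0.2297]
orientation: [-3.074, -0.633, 0.001]
contact_force: [0.4, 0.6, -0.1]
opening: 1.002$[0]: bad value
invalid input: not JSON, or not a number
```

```bash
python3 -m creep '[{"tx":0,"ty":0,"tz":0,"roll":-0.124,"hand":-0.2},{"tx":0,"ty":0,"tz":0,"roll":-0.124,"hand":-0.2},{"tx":0,"ty":0,"tz":0,"roll":-0.124,"hand":-0.2},{"tx":0,"ty":0,"tz":0,"roll":-0.124,"hand":-0.2},{"tx":0,"ty":0,"tz":0,"roll":-0.124,"hand":-0.2},{"tx":0,"ty":0,"tz":0,"roll":-0.124,"hand":-0.2},{"tx":0,"ty":0,"tz":0,"roll":-0.124,"hand":-0.2},{"tx":0,"ty":0,"tz":0,"roll":-0.124,"hand":-0.2}]'; python3 -m creep '[{"tx":0,"ty":0,"tz":0,"roll":-0.124,"hand":-0.2},{"tx":0,"ty":0,"tz":0,"roll":-0.124,"hand":-0.2}]'; python3 -c "
from h import *
go((.5465,-.268,.2),.077)"
```

```text
t: 0.85
ee_pos: [0.1808, -0.6198, 0.2242]
orientation: [-2.383, -2.028, -0.006]
contact_force: [0.4, 0.4, 0.8]
opening: 0.398
t: 1.02
ee_pos: [0.1804, -0.619, 0.2229]
orientation: [-2.111, -2.308, -0.01]
contact_force: [0.0, -0.1, 0.7]
opening: 0.404
tcp [ 0.1804 -0.619   0.2229] t 1.02 q7 1.24 yawdeg 5.1 z [-0.006  0.014 -1.   ] F [ 0.  -0.1  0.7] op 0.404
tool shift mm [316.7 396.   25.8] roll 0.0122
```

```bash
python3 -m creep '[{"tx":0.025,"ty":0.031,"tz":0,"roll":0,"hand":-0.2},{"tx":0.025,"ty":0.031,"tz":0,"roll":0,"hand":-0.2},{"tx":0.025,"ty":0.031,"tz":0,"roll":0,"hand":-0.2},{"tx":0.025,"ty":0.031,"tz":0,"roll":0,"hand":-0.2},{"tx":0.025,"ty":0.031,"tz":0,"roll":0,"hand":-0.2},{"tx":0.025,"ty":0.031,"tz":0,"roll":0,"hand":-0.2},{"tx":0.025,"ty":0.031,"tz":0,"roll":0,"hand":-0.2},{"tx":0.025,"ty":0.031,"tz":0,"roll":0,"hand":-0.2}]'; python3 -c "
from h import *
go((.5465,-.268,.2),.077)"
```

```text
t: 1.68
ee_pos: [0.4043, -0.3983, 0.2179]
orientation: [-2.13, -2.279, -0.0]
contact_force: [0.7, -0.4, 0.6]
opening: 0.401
tcp [ 0.4043 -0.3983  0.2179] t 1.68 q7 0.68 yawdeg 3.9 z [-0.016  0.015 -1.   ] F [ 0.7 -0.4  0.6] op 0.401
tool shift mm [120.1 151.   17.6] roll -0.0093
```

```bash
python3 -m creep '[{"tx":0.024,"ty":0.030,"tz":0,"roll":0,"hand":-0.3},{"tx":0.024,"ty":0.030,"tz":0,"roll":0,"hand":-0.3},{"tx":0.024,"ty":0.030,"tz":0,"roll":0,"hand":-0.3},{"tx":0.024,"ty":0.030,"tz":0,"roll":0,"hand":-0.3},{"tx":0.024,"ty":0.030,"tz":0,"roll":0,"hand":-0.3}]'; python3 - <<'E'
from h import *
go((.5465,-.268,.053),.077)
im=snapshot("wrist");p=camera_params("wrist");cv2.imwrite("pics/w1.png",im)
print(p["R"].round(3),p["t"])
for X in((.5465,-.268,.072),(.543,-.2244,.072),(.55,-.3114,.072)):print(proj(p,X))
E
```

```text
t: 2.1
ee_pos: [0.55, -0.2601, 0.2159]
orientation: [-2.128, -2.276, 0.002]
contact_force: [0.6, -0.2, -0.6]
opening: 0.354
tcp [ 0.55   -0.2601  0.2159] t 2.10 q7 0.31 yawdeg 3.9 z [-0.02   0.016 -1.   ] F [ 0.6 -0.2 -0.6] op 0.354
tool shift mm [-10.5  -1.  162.8] roll -0.0097
[[ 0.997  0.08  -0.011]
 [ 0.079 -0.959  0.272]
 [ 0.011 -0.272 -0.962]] [-0.53327751 -0.31172777  0.29316369]
[272.18936093 220.58804711]
[271.74750531 178.3167015 ]
[272.61099758 259.49296069]
```

View pics/w1.png

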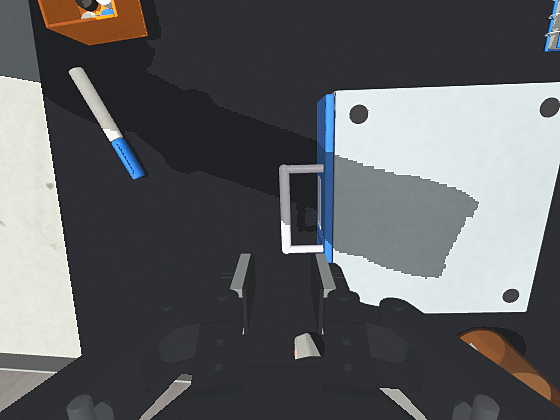

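The wrist view shows the bar from (286,168) to (287,250), centre about (286.5,209), with the front at u≈325. It disagrees with the top-camera estimate, so I'm checking.

```bash
python3 - <<'E'
from h import *
p=camera_params("wrist");print(-p["R"].T@p["t"])
for uv,z in(((286.5,168),.074),((287,250),.074),((286.5,209),.072),((331,92),.087),((336,262),.087)):print(uv,loc(p,uv,z))
p=camera_params("top");print(-p["R"].T@p["t"])
E
```

```text
[ 0.55295426 -0.17672057  0.36126925]
(286.5, 168) [ 0.55665476 -0.21284585  0.074     ]
(287, 250) [ 0.56432525 -0.29836371  0.074     ]
(286.5, 209) [ 0.56013787 -0.25448715  0.072     ]
(331, 92) [ 0.58941359 -0.14276821  0.087     ]
(336, 262) [ 0.61437381 -0.30174592  0.087     ]
[0.40920956 0.05768075 1.50030294]
```

```bash
python3 - <<'E'
from h import *
go((.5465,-.268,.053),.077)
p=camera_params("wrist");im=snapshot("wrist");go((.5465,-.268,.053),.077)
print(proj(p,observe()["ee_pos"]))
g=cv2.cvtColor(im,6);print(np.where(g[205,240:345]>110)[0]+240, g[150:265,286])
pt=camera_params("top");
cv2.imwrite("pics/top1.png",snapshot("top"))
E
```

```text
tcp [ 0.5572 -0.2501  0.2162] t 2.15 q7 0.31 yawdeg 4.6 z [-0.013  0.023 -1.   ] F [5.8 6.4 1.4] op 0.352
tool shift mm [-21.  -10.4 162.8] roll 0.0026
tcp [ 0.5545 -0.2526  0.2161] t 2.20 q7 0.31 yawdeg 4.6 z [-0.015  0.022 -1.   ] F [-0.2  0.2 -0. ] op 0.349
tool shift mm [-18.4  -7.  162.8] roll 0.0032
[277.1106692  273.90418211]
[271 272 273 274 275 276 277 278 279 280 310 311 324 325 326 327 328 329
 330 331 332 333 334 335 336 337 338 339 340 341 342 343 344] [ 33  34  32  34  32  34  32  31  35  33  33  34  31  34  32  31  30  33
  34  33  33  33  34  33  25  40 161 161 172 188 168 163 159 114  24  30
  32  32  33  33  32  33  35  33  33  36  34  34  33  33  33  34  34  34
  34  35  32  49  47  46  48  47  47  45  47  48  48  47  47  46  47  48
  47  46  46  47  48  47  47  47  48  46  47  47  47  48  48  47  47  46
  48  48  47  46  46  48  47  47  48  47  46  47  45  36  68 213 242 247
 248 248 253 255  42  36  46]
```

```bash
python3 -m creep '[{"tx":-0.018,"ty":-0.007,"tz":0.02,"roll":0,"hand":-0.3},{"tx":0,"ty":0,"tz":0.0,"roll":0,"hand":-0.3}]'; python3 - <<'E'
from h import *
snapshot("top")
p=camera_params("wrist");im=snapshot("wrist");go((.5465,-.268,.053),.077)
g=cv2.cvtColor(im,6);c=cv2.findContours((g[140:300,240:310]>110).astype(np.uint8)*255,0,1)[0]
for k in c:
    x,y,w,h=cv2.boundingRect(k)
    if cv2.contourArea(k)>30:
        x+=240;y+=140;print(x,y,w,h,loc(p,(x+5,y+h/2),.076), loc(p,(x,y),.072),loc(p,(x,y+h),.072))
r=np.where(g[205,240:310]>110)[0]+240;print(r,loc(p,(r.mean(),205),.072))
E
```

```text
t: 2.42
ee_pos: [0.5452, -0.2755, 0.1948]
orientation: [-2.116, -2.287, 0.001]
contact_force: [-2.2, -1.5, 0.1]
opening: 0.354
tcp [ 0.5489 -0.2724  0.1987] t 2.52 q7 0.34 yawdeg 4.6 z [-0.012  0.018 -1.   ] F [-0.3  0.1  0.7] op 0.355
tool shift mm [  1.7  -0.5 145.8] roll 0.0031
240 254 10 44 [ 0.51390501 -0.34518404  0.076     ] [ 0.50741867 -0.32349864  0.072     ] [ 0.50936872 -0.37327953  0.072     ]
282 153 28 97 [ 0.54949857 -0.26500556  0.076     ] [ 0.54134912 -0.22151843  0.072     ] [ 0.5487682  -0.31565935  0.072     ]
[283 284 285 286 287 288 289 290 291 292] [ 0.55034117 -0.26935304  0.072     ]
```

```bash
python3 -m creep '[{"tx":0,"ty":0.001,"tz":0.03,"roll":0,"hand":-0.3},{"tx":0,"ty":0,"tz":0.03,"roll":0,"hand":-0.3},{"tx":0,"ty":0,"tz":0.03,"roll":0,"hand":-0.3},{"tx":0,"ty":0,"tz":0.03,"roll":0,"hand":-0.3},{"tx":0,"ty":0,"tz":0.018,"roll":0,"hand":-0.3},{"tx":0,"ty":0,"tz":0,"roll":0,"hand":-0.3}]';python3 -c "
from h import *
go((.5495,-.268,.053),.077)"; python3 -m creep '[{"tx":0,"ty":0,"tz":0,"roll":0,"hand":-0.5},{"tx":0,"ty":0,"tz":0,"roll":0,"hand":-0.9},{"tx":0,"ty":0,"tz":0,"roll":0,"hand":-0.9},{"tx":0,"ty":0,"tz":0,"roll":0,"hand":-0.9}]' 40;python3 -c "
from h import *
go((.5495,-.268,.053),.077)"
```

```text
t: 3.02
ee_pos: [0.5539, -0.2725, 0.0657]
orientation: [-2.134, -2.297, -0.018]
contact_force: [-0.7, 0.2, -0.2]
opening: 0.353
tcp [ 0.5539 -0.2725  0.0657] t 3.02 q7 0.27 yawdeg 4.2 z [ 0.003  0.013 -1.   ] F [-0.7  0.2 -0.2] op 0.353
tool shift mm [ 4.7 -4.1 12.7] roll -0.0039
t: 3.35
ee_pos: [0.5506, -0.2727, 0.0668]
orientation: [-2.131, -2.293, -0.012]
contact_force: [2.9, -1.1, -13.6]
opening: 0.095
tcp [ 0.5506 -0.2727  0.0668] t 3.35 q7 0.27 yawdeg 4.2 z [-0.003  0.013 -1.   ] F [  2.9  -1.1 -13.6] op 0.095
tool shift mm [ 4.6 -0.7 13.8] roll -0.0039
```

```bash
python3 -m creep '[{"tx":0,"ty":0,"tz":0,"roll":0,"hand":-0.3},{"tx":0,"ty":0,"tz":0,"roll":0,"hand":-0.3},{"tx":0.003,"ty":0,"tz":0.013,"roll":0,"hand":-0.3},{"tx":0,"ty":0,"tz":0,"roll":0,"hand":-0.7},{"tx":0,"ty":0,"tz":0,"roll":0,"hand":-0.95},{"tx":0,"ty":0,"tz":0,"roll":0,"hand":-0.95}]' 40;python3 -c "
from h import *
go((.5495,-.268,.053),.077)";python3 -m creep '[{"tx":0,"ty":-0.012,"tz":0,"roll":0,"hand":-0.95},{"tx":0,"ty":-0.02,"tz":0,"roll":0,"hand":-0.95},{"tx":0,"ty":-0.02,"tz":0,"roll":0,"hand":-0.95},{"tx":0,"ty":-0.02,"tz":0,"roll":0,"hand":-0.95},{"tx":0,"ty":-0.02,"tz":0,"roll":0,"hand":-0.95}]';python3 -c "
from h import *
go((.42,-.278,.053),.077)"
```

```text
t: 3.85
ee_pos: [0.5505, -0.2717, 0.0591]
orientation: [-2.136, -2.294, -0.006]
contact_force: [3.9, 0.5, -5.2]
opening: 0.097
tcp [ 0.5505 -0.2717  0.0591] t 3.85 q7 0.26 yawdeg 4.1 z [-0.003  0.008 -1.   ] F [ 3.9  0.5 -5.2] op 0.097
tool shift mm [ 3.7 -0.7  6.1] roll -0.0056
t: 4.27
ee_pos: [0.4707, -0.2798, 0.059]
orientation: [2.118, 2.298, 0.027]
contact_force: [3.5, -1.7, -3.0]
opening: 0.098
tcp [ 0.4707 -0.2798  0.059 ] t 4.27 q7 0.35 yawdeg 4.7 z [ 0.024  0.002 -1.   ] F [ 3.5 -1.7 -3. ] op 0.098
tool shift mm [  5.9 -50.5   4.8] roll 0.0046
```

```bash
python3 -m creep '[{"tx":0,"ty":-0.02,"tz":0,"roll":0,"hand":-0.95},{"tx":0,"ty":-0.02,"tz":0,"roll":0,"hand":-0.95},{"tx":0,"ty":-0.012,"tz":0,"roll":0,"hand":-0.95},{"tx":0,"ty":-0.006,"tz":0,"roll":0,"hand":-0.95},{"tx":0,"ty":-0.004,"tz":0,"roll":0,"hand":-0.95},{"tx":0,"ty":-0.004,"tz":0,"roll":0,"hand":-0.95}]';python3 -c "
from h import *
go((.42,-.278,.053),.077)"
```

```text
t: 4.77
ee_pos: [0.4221, -0.2849, 0.0591]
orientation: [2.085, 2.276, 0.066]
contact_force: [9.9, -0.9, -11.3]
opening: 0.097
tcp [ 0.4221 -0.2849  0.0591] t 4.77 q7 0.45 yawdeg 5.0 z [ 0.069 -0.005 -0.998] F [  9.9  -0.9 -11.3] op 0.097
tool shift mm [ 7.1 -1.9  5.9] roll 0.0108
```

```bash
python3 -m creep '[{"tx":0,"ty":0,"tz":0,"roll":0,"hand":-0.3},{"tx":0,"ty":0,"tz":0,"roll":0,"hand":-0.3},{"tx":0,"ty":0,"tz":-0.03,"roll":0,"hand":-0.3},{"tx":0,"ty":0,"tz":-0.04,"roll":0,"hand":-0.3},{"tx":0,"ty":0,"tz":-0.04,"roll":0,"hand":-0.3},{"tx":0,"ty":0,"tz":-0.04,"roll":0,"hand":-0.3},{"tx":0,"ty":0,"tz":0,"roll":0,"hand":-0.3},{"tx":0,"ty":0,"tz":0,"roll":0,"hand":-0.3}]';python3 - <<'E'
from h import *
im=snapshot("top");cv2.imwrite("pics/top2.png",cv2.resize(im[130:330,300:460],None,fx=3,fy=3,interpolation=cv2.INTER_CUBIC))
p=camera_params("wrist");im=snapshot("wrist");cv2.imwrite("pics/w2.png",im)
np.savez("w2.npz",**p);go((.42,-.278,.053),.077)
E
```

```text
t: 5.43
ee_pos: [0.4118, -0.2833, 0.2161]
orientation: [2.086, 2.279, 0.066]
contact_force: [0.8, 0.1, -0.8]
opening: 0.354
tcp [ 0.4121 -0.283   0.215 ] t 5.53 q7 0.58 yawdeg 5.1 z [ 0.066 -0.002 -0.998] F [-0.4 -0.6 -0.8] op 0.349
tool shift mm [  5.5  -2.3 162.2] roll 0.0124
```

View pics/w2.png

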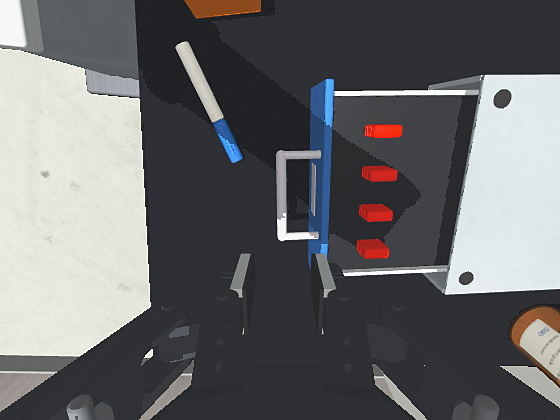

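Drawer is out: the four red tabs are at (383,131), (379,174), (376,213) and (373,249), with the drawer front at u≈320 and the unit's edge at u≈475. Next I'll check its travel and move to the green jar to press the lid.

```bash
python3 - <<'E'
from h import *
p=dict(np.load("w2.npz"));im=cv2.imread("pics/w2.png")
print("bar",loc(p,(281,196),.074),"front",loc(p,(330,82),.087),loc(p,(327,250),.087),"unit",loc(p,(482,76),.092),loc(p,(446,292),.092))
m=cv2.inRange(cv2.cvtColor(im,cv2.COLOR_BGR2HSV),(0,180,120),(6,255,255));m[:,:340]=0;m[:,420:]=0
for c in cv2.findContours(m,0,1)[0]:
    if cv2.contourArea(c)>60:print(cv2.boundingRect(c),cv2.contourArea(c))
E
python3 -m creep '[{"tx":0.038,"ty":0.014,"tz":0,"roll":0,"hand":-0.3},{"tx":0.038,"ty":0.014,"tz":0,"roll":0,"hand":-0.8},{"tx":0.038,"ty":0.014,"tz":0,"roll":0,"hand":-1},{"tx":0.038,"ty":0.014,"tz":0,"roll":0,"hand":-1},{"tx":0.038,"ty":0.014,"tz":0,"roll":0,"hand":-1},{"tx":0.038,"ty":0.014,"tz":0,"roll":0,"hand":-1},{"tx":0.038,"ty":0.014,"tz":0,"roll":0,"hand":-1},{"tx":0.038,"ty":0.014,"tz":0,"roll":0,"hand":-1}]';python3 -m creep '[{"tx":0.038,"ty":0.014,"tz":0,"roll":0,"hand":-1},{"tx":0.038,"ty":0.014,"tz":0,"roll":0,"hand":-1},{"tx":0.030,"ty":0.01,"tz":0,"roll":0,"hand":-1},{"tx":0,"ty":0,"tz":0,"roll":0,"hand":-1},{"tx":0,"ty":0,"tz":0,"roll":0,"hand":-1}]';python3 - <<'E'
from h import *
go((.5505,.228,.08),.077)
p=camera_params("top");im=snapshot("top");cv2.imwrite("pics/top3.png",im)
E
```

```text
bar [ 0.42062033 -0.27853361  0.074     ] front [ 0.45272576 -0.17166525  0.087     ] [ 0.47152618 -0.32862568  0.087     ] unit [ 0.58370267 -0.1547226   0.092     ] [ 0.6082299  -0.36856794  0.092     ]
(357, 239, 32, 20) 479.5
(359, 204, 34, 18) 476.0
(362, 166, 35, 16) 449.0
(364, 124, 38, 14) 431.0
t: 6.2
ee_pos: [0.492, 0.0295, 0.2074]
orientation: [2.126, 2.267, 0.047]
contact_force: [1.0, -0.2, -0.1]
opening: -0.003
t: 6.62
ee_pos: [0.5185, 0.154, 0.2006]
orientation: [2.117, 2.296, 0.04]
contact_force: [0.5, -0.8, -0.5]
opening: -0.0
tcp [0.5185 0.154  0.2006] t 6.62 q7 -0.51 yawdeg 4.7 z [ 0.031  0.007 -1.   ] F [ 0.5 -0.8 -0.5] op -0.000
tool shift mm [ 70.7  34.1 122. ] roll 0.0043
```

```bash
python3 -m creep '[{"tx":0.035,"ty":0.017,"tz":0.01,"roll":0,"hand":-1},{"tx":0.03,"ty":0.015,"tz":0.01,"roll":0,"hand":-1},{"tx":0.004,"ty":0.002,"tz":0.02,"roll":0,"hand":-1},{"tx":0,"ty":0,"tz":0.02,"roll":0,"hand":-1},{"tx":0,"ty":0,"tz":0.01,"roll":0,"hand":-1},{"tx":0,"ty":0,"tz":0,"roll":0,"hand":-1}]';python3 - <<'E'
from h import *
p=camera_params("wrist");im=snapshot("wrist");np.savez("w3.npz",**p);cv2.imwrite("pics/w3.png",im)
go((.5505,.228,.08),.077)
for X in((.5505,.228,.076),(.544,.407,.076)):print(proj(p,X))
E
```

```text
t: 7.17
ee_pos: [0.55, 0.2143, 0.1238]
orientation: [2.135, 2.277, 0.022]
contact_force: [0.1, -1.0, -0.5]
opening: -0.0
tcp [0.5503 0.214  0.1245] t 7.22 q7 -0.72 yawdeg 3.6 z [ 0.025 -0.004 -1.   ] F [-0.2 -0.4 -0.4] op -0.003
tool shift mm [14.2  0.  44.5] roll -0.0134
[282.79417705 218.16227634]
[ 292.88875519 -120.96494581]
```

View pics/w3.png

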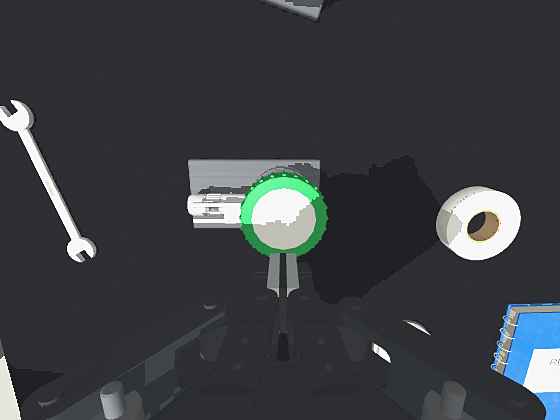

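```bash
python3 -m creep '[{"tx":0.013,"ty":0,"tz":0.02,"roll":0,"hand":-1},{"tx":0,"ty":0,"tz":0.02,"roll":0,"hand":-1},{"tx":0,"ty":0,"tz":0,"roll":0,"hand":-1},{"tx":0,"ty":0,"tz":0.006,"roll":0,"hand":-1},{"tx":0,"ty":0,"tz":0.006,"roll":0,"hand":-1},{"tx":0,"ty":0,"tz":0.006,"roll":0,"hand":-1},{"tx":0,"ty":0,"tz":0.005,"roll":0,"hand":-1}]';python3 -m creep '[{"tx":0,"ty":0,"tz":0.005,"roll":0,"hand":-1},{"tx":0,"ty":0,"tz":0.005,"roll":0,"hand":-1}]';python3 -c "
from h import *
go((.5505,.228,.066),.077)"
```

```text
t: 7.8
ee_pos: [0.5566, 0.2215, 0.0677]
orientation: [2.143, 2.257, 0.033]
contact_force: [-0.3, -0.4, -0.4]
opening: 0.003
t: 7.97
ee_pos: [0.5574, 0.2216, 0.0656]
orientation: [2.142, 2.251, 0.027]
contact_force: [-17.5, -8.5, 48.8]
opening: -0.002
tcp [0.5574 0.2216 0.0656] t 7.97 q7 -0.81 yawdeg 2.9 z [ 0.036 -0.01  -0.999] F [-17.5  -8.5  48.8] op -0.002
tool shift mm [ 6.7 -6.5 -0.7] roll -0.0271
```

```bash
python3 -m creep '[{"tx":0,"ty":0,"tz":-0.02,"roll":0,"hand":-1},{"tx":0,"ty":0,"tz":-0.03,"roll":0,"hand":-1},{"tx":0.03,"ty":-0.005,"tz":-0.02,"roll":0,"hand":-1},{"tx":0.04,"ty":-0.005,"tz":0,"roll":0,"hand":-1},{"tx":0.04,"ty":-0.005,"tz":0,"roll":0,"hand":-1},{"tx":0.04,"ty":-0.003,"tz":0,"roll":0,"hand":-1},{"tx":0.02,"ty":0,"tz":0,"roll":0,"hand":-1},{"tx":0,"ty":0,"tz":0,"roll":0,"hand":-1}]';python3 - <<'E'
from h import *
p=camera_params("wrist");im=snapshot("wrist");np.savez("w4.npz",**p);cv2.imwrite("pics/w4.png",im)
go((.544,.407,.08),.077);print(proj(p,(.544,.407,.075)))
m=cv2.inRange(cv2.cvtColor(im,cv2.COLOR_BGR2HSV),(105,120,50),(130,255,255));m[:,:150]=0;m[:,400:]=0
for k in cv2.findContours(m,0,1)[0]:
    if cv2.contourArea(k)>200:u=cv2.minEnclosingCircle(k);print(u,loc(p,u[0],.074))
E
```

```text
t: 8.63
ee_pos: [0.5356, 0.3938, 0.1405]
orientation: [2.151, 2.231, 0.043]
contact_force: [-0.6, 0.7, 0.7]
opening: -0.001
tcp [0.5357 0.3921 0.1404] t 8.68 q7 -1.03 yawdeg 2.1 z [ 0.049 -0.011 -0.999] F [-0.2  0.9  0.6] op -0.002
tool shift mm [15.4  5.9 60.5] roll -0.0409
[289.96281127 210.71442775]
((289.852783203125, 209.4853973388672), 41.49257278442383) [0.54396309 0.40764293 0.074     ]
```

```bash
python3 -m creep '[{"tx":0.015,"ty":0.002,"tz":0.02,"roll":0.04,"hand":-1},{"tx":0,"ty":0,"tz":0.025,"roll":0,"hand":-1},{"tx":0,"ty":0,"tz":0.008,"roll":0,"hand":-1},{"tx":0,"ty":0,"tz":0.006,"roll":0,"hand":-1},{"tx":0,"ty":0,"tz":0.006,"roll":0,"hand":-1},{"tx":0,"ty":0,"tz":0.006,"roll":0,"hand":-1}]';python3 -m creep '[{"tx":0,"ty":0,"tz":0.005,"roll":0,"hand":-1}]';python3 -c "
from h import *
go((.544,.407,.066),.077)"
```

```text
t: 9.18
ee_pos: [0.5464, 0.4008, 0.0697]
orientation: [2.201, 2.172, 0.047]
contact_force: [-0.4, 0.7, 0.5]
opening: -0.001
t: 9.27
ee_pos: [0.5472, 0.4002, 0.0658]
orientation: [2.203, 2.17, 0.048]
contact_force: [-9.0, -6.9, 35.0]
opening: -0.001
tcp [0.5472 0.4002 0.0658] t 9.27 q7 -1.13 yawdeg -0.8 z [ 0.057 -0.014 -0.998] F [-9.  -6.9 35. ] op -0.001
tool shift mm [ 6.7 -3.3 -0.5] roll -0.0917
```

```bash
python3 -m creep '[{"tx":0,"ty":0,"tz":-0.02,"roll":0,"hand":-1},{"tx":0,"ty":0,"tz":-0.03,"roll":0,"hand":-1},{"tx":-0.02,"ty":-0.01,"tz":-0.03,"roll":-0.04,"hand":-1},{"tx":-0.025,"ty":-0.01,"tz":-0.03,"roll":-0.04,"hand":-1},{"tx":-0.025,"ty":-0.01,"tz":-0.03,"roll":-0.02,"hand":-0.3},{"tx":-0.02,"ty":0,"tz":-0.03,"roll":0,"hand":-0.3},{"tx":0,"ty":0,"tz":0,"roll":0,"hand":-0.3},{"tx":0,"ty":0,"tz":0,"roll":0,"hand":-0.3}]';python3 - <<'E'
from h import *
p=camera_params("wrist");im=snapshot("wrist");np.savez("w5.npz",**p)
cv2.imwrite("pics/w5.png",im);go((.43,-.16,.2),.077)
q=camera_params("top");t=snapshot("top");cv2.imwrite("pics/top5.png",t)
E
```

```text
t: 9.93
ee_pos: [0.5139, 0.304, 0.2434]
orientation: [2.084, 2.27, 0.046]
contact_force: [-0.4, -0.1, 0.2]
opening: 0.348
tcp [0.5148 0.3041 0.2438] t 9.98 q7 -0.81 yawdeg 4.9 z [ 0.066 -0.019 -0.998] F [ 0.8 -0.6  1.3] op 0.351
tool shift mm [-454.1 -126.9   46.8] roll 0.009
```

View pics/w5.png

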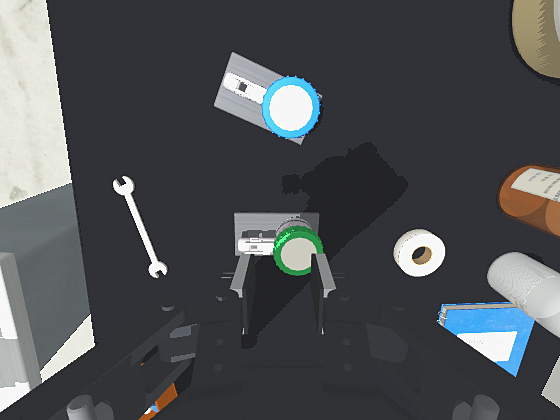

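```bash
python3 - <<'E'
from h import *
a=cv2.imread("pics/w2.png")[115:265,340:420];b=cv2.imread("pics/w5.png")
f=lambda x,s:cv2.resize(x,None,fx=s,fy=s,interpolation=cv2.INTER_NEAREST)
A=f(a,4);B=f(b[45:145,205:325],3.6)[:300];C=f(b[205:280,225:325],4.32)[:300]
cv2.imwrite("pics/crop2.png",np.hstack([A,np.vstack([B,C])]));print(A.shape,B.shape,C.shape)
E
```

```text
(600, 320, 3) (300, 432, 3) (300, 432, 3)
```

View pics/crop2.png

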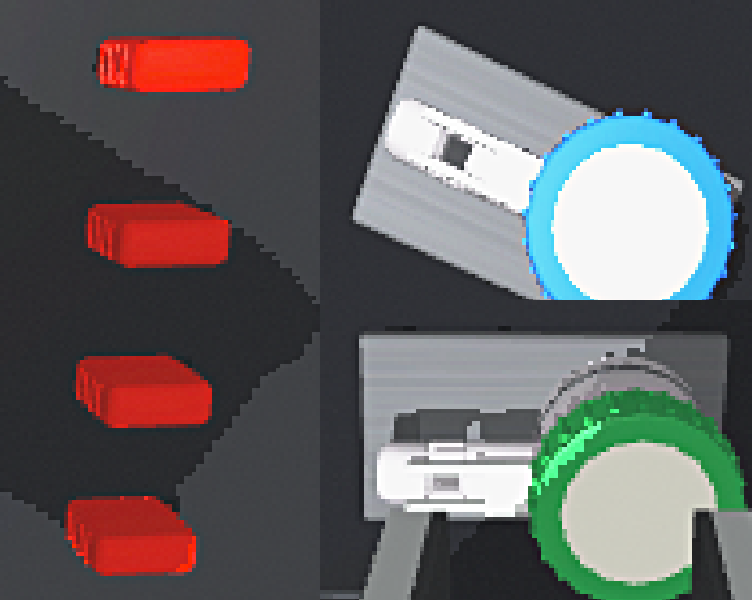

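```bash
cat > m.py <<'E'
from h import *
p=dict(np.load("w2.npz"))
C=[loc(p,u,.081) for u in((388,131.2),(384,175.2),(379.5,215),(376.2,251.8))]
for c in C:print("clip",c.round(4))
print("spacing",[np.linalg.norm(C[i+1]-C[i]).round(4) for i in range(3)],"yaw",np.arctan2(-(C[3]-C[0])[0]*-1*-1,-(C[3]-C[0])[1]*1) )
p=dict(np.load("w5.npz"))
for n,hu,lu in(("blue",(242.5,86.1),(291.1,106.7)),("green",(253.9,247.1),(299.1,256.2))):
    h=loc(p,hu,.05);l=loc(p,lu,.066);d=l-h;print(n,"hole",h.round(4),"lid",l.round(4),"dist",np.hypot(d[0],d[1]).round(4),"jar x yaw deg",np.degrees(np.arctan2(d[1],d[0])).round(1))
E
python3 m.py;python3 -c "
from h import *
go((.49,-.163,.2),.077)"
```

```text
clip [ 0.5144 -0.2075  0.081 ]
clip [ 0.5187 -0.2487  0.081 ]
clip [ 0.522  -0.2895  0.081 ]
clip [ 0.5263 -0.3304  0.081 ]
spacing [np.float64(0.0414), np.float64(0.0409), np.float64(0.0411)] yaw -0.09698370298165322
blue hole [0.4753 0.4084 0.05  ] lid [0.5264 0.3923 0.066 ] dist 0.0536 jar x yaw deg -17.5
green hole [0.4973 0.2254 0.05  ] lid [0.5523 0.224  0.066 ] dist 0.055 jar x yaw deg -1.5
tcp [0.5141 0.3048 0.2425] t 10.03 q7 -0.81 yawdeg 5.0 z [ 0.063 -0.019 -0.998] F [-0.3 -0.4  0.3] op 0.353
tool shift mm [-462.8  -67.2   49.6] roll 0.0103
```

```bash
python3 -m creep '[{"tx":-0.04,"ty":-0.003,"tz":0,"roll":0,"hand":0.1},{"tx":-0.04,"ty":-0.003,"tz":0,"roll":0,"hand":0.1},{"tx":-0.04,"ty":-0.003,"tz":0,"roll":0,"hand":0.1},{"tx":-0.04,"ty":-0.003,"tz":0,"roll":0,"hand":0.1},{"tx":-0.04,"ty":-0.003,"tz":0,"roll":0,"hand":0.1},{"tx":-0.04,"ty":-0.003,"tz":0,"roll":0,"hand":0.1},{"tx":-0.04,"ty":-0.003,"tz":0,"roll":0,"hand":0.1},{"tx":-0.04,"ty":-0.003,"tz":0,"roll":0,"hand":0.1}]';python3 -m creep '[{"tx":-0.04,"ty":-0.003,"tz":0,"roll":0,"hand":0.1},{"tx":-0.04,"ty":-0.003,"tz":0,"roll":0,"hand":0.1},{"tx":-0.04,"ty":-0.003,"tz":0,"roll":0,"hand":0.1},{"tx":-0.03,"ty":-0.003,"tz":0.01,"roll":0,"hand":0.1},{"tx":0,"ty":0,"tz":0,"roll":0,"hand":0.1},{"tx":0,"ty":0,"tz":0,"roll":0,"hand":0.1}]';python3 -c "
from h import *
go((.5144,-.2075,.056),.087)"
```

```text
t: 10.7
ee_pos: [0.5165, -0.0093, 0.236]
orientation: [2.056, 2.323, 0.046]
contact_force: [0.2, -0.3, -0.7]
opening: 0.549
t: 11.2
ee_pos: [0.5201, -0.176, 0.2171]
orientation: [2.074, 2.32, 0.036]
contact_force: [0.5, 1.2, 0.4]
opening: 0.552
tcp [ 0.5201 -0.176   0.2171] t 11.20 q7 0.23 yawdeg 6.4 z [ 0.037 -0.002 -0.999] F [0.5 1.2 0.4] op 0.552
tool shift mm [-29.6 -15.  160.8] roll 0.0248
```

```bash
python3 -m creep '[{"tx":-0.029,"ty":-0.011,"tz":0.02,"roll":0.025,"hand":0.1},{"tx":0,"ty":0,"tz":0.03,"roll":0,"hand":0.1},{"tx":0,"ty":0,"tz":0.02,"roll":0,"hand":0.1},{"tx":0,"ty":0,"tz":0,"roll":0,"hand":0.1},{"tx":0,"ty":0,"tz":0,"roll":0,"hand":0.1}]';python3 - <<'E'
from h import *
p=camera_params("wrist");im=snapshot("wrist");np.savez("w6.npz",**p);go((.5144,-.2075,.056),.087)
cv2.imwrite("pics/w6.png",im);X=observe()["ee_pos"];print(proj(p,X),proj(p,(.5144,-.2075,.081)))
E
```

```text
t: 11.62
ee_pos: [0.5165, -0.2008, 0.1409]
orientation: [2.098, 2.307, 0.039]
contact_force: [0.8, -0.4, 0.3]
opening: 0.549
tcp [ 0.5163 -0.2007  0.1409] t 11.67 q7 0.21 yawdeg 5.4 z [ 0.033  0.003 -0.999] F [-1.   0.5 -1. ] op 0.549
tool shift mm [-6.6 -5.3 84.8] roll 0.0076
[281.80453989 269.7678456 ] [275.90128194 238.94917288]
```

View pics/w6.png

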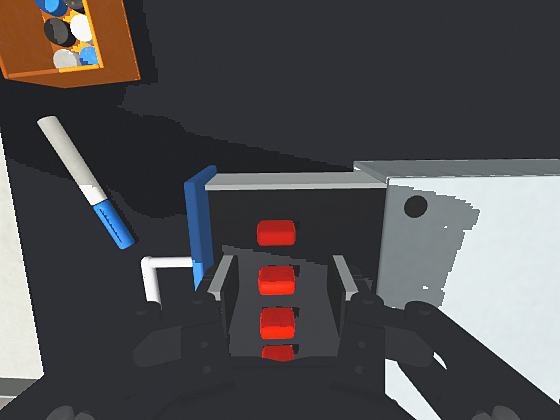

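```bash
python3 -m creep '[{"tx":-0.004,"ty":-0.005,"tz":0.02,"roll":0.007,"hand":0.1},{"tx":0,"ty":0,"tz":0.025,"roll":0,"hand":0.1},{"tx":0,"ty":0,"tz":0.02,"roll":0,"hand":0.1},{"tx":0,"ty":0,"tz":0,"roll":0,"hand":0.1},{"tx":0,"ty":0,"tz":0,"roll":0,"hand":0.1}]';python3 -c "
from h import *
go((.5144,-.205,.056),.087)"
```

```text
t: 12.08
ee_pos: [0.5216, -0.2012, 0.0817]
orientation: [2.089, 2.3, 0.048]
contact_force: [0.3, -1.0, 0.6]
opening: 0.55
tcp [ 0.5216 -0.2012  0.0817] t 12.08 q7 0.16 yawdeg 5.5 z [ 0.046 -0.    -0.999] F [ 0.3 -1.   0.6] op 0.550
tool shift mm [-3.  -8.8 25.3] roll 0.009
```

```bash
python3 -m creep '[{"tx":-0.003,"ty":-0.009,"tz":0.008,"roll":0.009,"hand":0.1},{"tx":0,"ty":-0.001,"tz":0.008,"roll":0,"hand":0.1},{"tx":0,"ty":0,"tz":0.004,"roll":0,"hand":0.1},{"tx":0,"ty":0,"tz":0,"roll":0,"hand":0.1},{"tx":0,"ty":0,"tz":0,"roll":0,"hand":0.1}]';python3 -c "
from h import *
go((.5144,-.205,.056),.087)"
```

```text
t: 12.5
ee_pos: [0.5159, -0.2057, 0.0652]
orientation: [2.093, 2.284, 0.052]
contact_force: [0.0, -0.3, -0.4]
opening: 0.552
tcp [ 0.5159 -0.2057  0.0652] t 12.50 q7 0.15 yawdeg 5.0 z [ 0.055 -0.004 -0.999] F [ 0.  -0.3 -0.4] op 0.552
tool shift mm [ 0.9 -1.9  9.1] roll 0.0006
```

```bash
python3 -m creep '[{"tx":0,"ty":-0.002,"tz":0.008,"roll":0,"hand":0.1},{"tx":0,"ty":0,"tz":0.002,"roll":0,"hand":0.1},{"tx":0,"ty":0,"tz":0,"roll":0,"hand":-0.2},{"tx":0,"ty":0,"tz":0,"roll":0,"hand":-0.8},{"tx":0,"ty":0,"tz":0,"roll":0,"hand":-0.8},{"tx":0,"ty":0,"tz":0,"roll":0,"hand":-0.8}]' 70;python3 -c "
from h import *
go((.5144,-.205,.056),.087)"
```

```text
t: 13.0
ee_pos: [0.5154, -0.2065, 0.0556]
orientation: [2.092, 2.282, 0.053]
contact_force: [0.1, -0.2, -0.4]
opening: 0.311
tcp [ 0.5154 -0.2065  0.0556] t 13.00 q7 0.14 yawdeg 5.0 z [ 0.056 -0.005 -0.998] F [ 0.1 -0.2 -0.4] op 0.311
tool shift mm [ 1.5 -0.8 -0.4] roll 0.0003
```

```bash
python3 -m creep '[{"tx":0,"ty":0,"tz":-0.02,"roll":0,"hand":-0.8},{"tx":0,"ty":0,"tz":-0.03,"roll":0,"hand":-0.8},{"tx":0,"ty":0,"tz":-0.03,"roll":0,"hand":-0.8},{"tx":0,"ty":0,"tz":-0.03,"roll":0,"hand":-0.8},{"tx":0,"ty":0,"tz":-0.03,"roll":-0.1,"hand":-0.8},{"tx":0,"ty":0,"tz":-0.02,"roll":-0.124,"hand":-0.8},{"tx":0,"ty":0,"tz":0,"roll":-0.124,"hand":-0.8},{"tx":0,"ty":0,"tz":0,"roll":-0.124,"hand":-0.8}]';python3 -m creep '[{"tx":0,"ty":0,"tz":0,"roll":-0.124,"hand":-0.8},{"tx":0,"ty":0,"tz":0,"roll":-0.124,"hand":-0.8},{"tx":0,"ty":0,"tz":0,"roll":-0.124,"hand":-0.8},{"tx":0,"ty":0,"tz":0,"roll":-0.124,"hand":-0.8},{"tx":0,"ty":0,"tz":0,"roll":-0.124,"hand":-0.8},{"tx":0,"ty":0,"tz":0,"roll":-0.124,"hand":-0.8},{"tx":0,"ty":0,"tz":0,"roll":-0.124,"hand":-0.8},{"tx":0,"ty":0,"tz":0,"roll":-0.1,"hand":-0.8}]';python3 -c "
from h import *
go((.497,.2254,.2),1.545)"
```

```text
t: 13.67
ee_pos: [0.5071, -0.2042, 0.2219]
orientation: [1.482, 2.71, 0.038]
contact_force: [-0.3, 0.5, -1.1]
opening: 0.311
t: 14.33
ee_pos: [0.5073, -0.2038, 0.2233]
orientation: [0.031, 3.081, -0.008]
contact_force: [0.2, 1.0, -0.4]
opening: 0.31
tcp [ 0.5073 -0.2038  0.2233] t 14.33 q7 1.68 yawdeg 88.9 z [ 0.06  -0.006 -0.998] F [ 0.2  1.  -0.4] op 0.310
tool shift mm [ 20.1 429.   20.2] roll 0.0058
```

```bash
python3 -m creep '[{"tx":0.002,"ty":0.041,"tz":0,"roll":0,"hand":-0.8},{"tx":0.002,"ty":0.041,"tz":0,"roll":0,"hand":-0.8},{"tx":0.002,"ty":0.041,"tz":0,"roll":0,"hand":-0.8},{"tx":0.002,"ty":0.041,"tz":0,"roll":0,"hand":-0.8},{"tx":0.002,"ty":0.041,"tz":0,"roll":0,"hand":-0.8},{"tx":0.002,"ty":0.041,"tz":0,"roll":0,"hand":-0.8},{"tx":0.002,"ty":0.041,"tz":0,"roll":0,"hand":-0.8},{"tx":0.002,"ty":0.041,"tz":0,"roll":0,"hand":-0.8}]';python3 -m creep '[{"tx":0.002,"ty":0.041,"tz":0,"roll":0,"hand":-0.8},{"tx":0.002,"ty":0.041,"tz":0,"roll":0,"hand":-0.8},{"tx":0,"ty":0.02,"tz":0,"roll":0,"hand":-0.8},{"tx":0,"ty":0,"tz":0,"roll":0,"hand":-0.8},{"tx":0,"ty":0,"tz":0,"roll":0,"hand":-0.8}]';python3 - <<'E'
from h import *
p=camera_params("wrist");im=snapshot("wrist");np.savez("w7.npz",**p);go((.497,.2254,.2),1.545)
cv2.imwrite("pics/w7.png",im);X=observe()["ee_pos"];print(proj(p,X),proj(p,(.497,.2254,.051)))
E
```

```text
t: 15.0
ee_pos: [0.4997, 0.1194, 0.219]
orientation: [0.065, 3.077, -0.018]
contact_force: [1.3, -0.1, -0.0]
opening: 0.308
t: 15.42
ee_pos: [0.4957, 0.2364, 0.2186]
orientation: [0.04, 3.076, -0.006]
contact_force: [0.9, -0.5, -0.3]
opening: 0.311
tcp [0.4956 0.2362 0.2187] t 15.47 q7 0.71 yawdeg 88.5 z [ 0.065 -0.004 -0.998] F [ 0.5  0.6 -0.4] op 0.312
tool shift mm [ -0.4 -10.7  18.8] roll -0.0009
[279.50185904 267.62417296] [271.32474832 185.82786116]
```

View pics/w7.png

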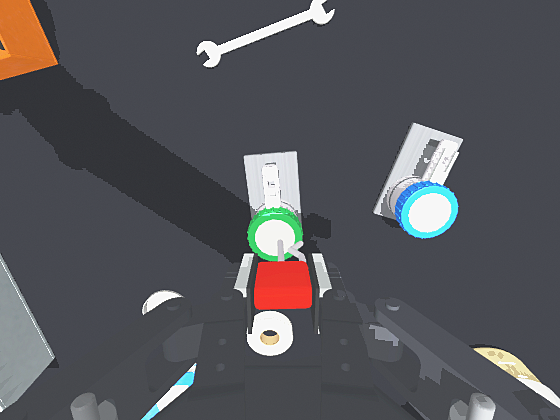

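The wrist view shows the tab held at (284,285), its leg tip near (280,243), the bow on the right, and the green stud hole near (270,185). I'm descending to just above the hole.

```bash
python3 -m creep '[{"tx":0.002,"ty":-0.011,"tz":0.03,"roll":0,"hand":-0.8},{"tx":0.002,"ty":0,"tz":0.03,"roll":0,"hand":-0.8},{"tx":0.002,"ty":0,"tz":0.03,"roll":0,"hand":-0.8},{"tx":0.001,"ty":0,"tz":0.012,"roll":0,"hand":-0.8},{"tx":0,"ty":0,"tz":0,"roll":0,"hand":-0.8},{"tx":0,"ty":0,"tz":0,"roll":0,"hand":-0.8}]';python3 - <<'E'
from h import *
p=camera_params("wrist");im=snapshot("wrist");np.savez("w8.npz",**p);go((.497-.003,.2254,.105),1.545)
o=observe();M=Ro.from_rotvec(o["orientation"]).as_matrix();X=o["ee_pos"]
a=im[110:300,190:370]
cv2.imwrite("pics/w8.png",im);cv2.imwrite("pics/w8c.png",cv2.resize(a,None,fx=3.1,fy=3.1,interpolation=cv2.INTER_NEAREST))
print("tip",proj(p,X+M@[0,0,.0436]),"legtop",proj(p,X+M@[0,0,.0046]),"hole",proj(p,(.497,.2254,.051)))
E
```

```text
t: 15.97
ee_pos: [0.4999, 0.2139, 0.1146]
orientation: [0.064, 3.07, -0.015]
contact_force: [-0.0, -0.1, 0.6]
opening: 0.309
tcp [0.5003 0.2139 0.115 ] t 16.02 q7 0.60 yawdeg 87.6 z [ 0.071 -0.011 -0.997] F [-0.7 -0.4 -0.3] op 0.311
tool shift mm [ 7.4 11.3  9.4] roll -0.0163
tip [280.42761207 237.99136812] legtop [279.98720706 264.55478941] hole [296.63406231 217.29937051]
```

View pics/w8c.png

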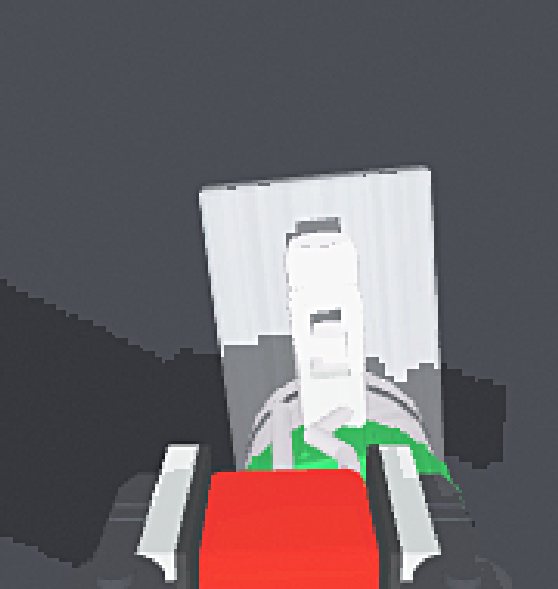

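The crop shows the leg tip at about px (281.3,239.7), where the model predicts (280.4,238). The hole slot is near (296,214), and the plate's front corners are at (254.5,170.6) and (328.7,164.2). I'm cross-checking the hole using the lid and plate.

```bash
cat > jar.py <<'E'
from h import *
def lid(im,p,name,z=.0655):
    "jar lid: centre of the white disc inside the coloured ring"
    hsv=cv2.cvtColor(im,cv2.COLOR_BGR2HSV)
    m=cv2.inRange(hsv,*(((45,90,40),(85,255,255)) if name=="green" else ((95,110,50),(125,255,255))))
    b=max(cv2.findContours(m,0,1)[0],key=cv2.contourArea);x,y,w,h=cv2.boundingRect(b)
    wm=cv2.inRange(hsv,(0,0,140),(180,60,255));k=np.zeros_like(wm);cv2.drawContours(k,[cv2.convexHull(b)],-1,255,-1)
    c=max(cv2.findContours(cv2.bitwise_and(wm,k),0,1)[0],key=cv2.contourArea);(u,v),ax,_=cv2.fitEllipse(c)
    return (u,v),ax,loc(p,(u,v),z)
E
python3 - <<'E'
from jar import *
for f,n in(("w5","blue"),("w5","green"),("w7","green"),("w7","blue")):
    p=dict(np.load(f+".npz"));im=cv2.imread(f"pics/{f}.png");r=lid(im,p,n);print(f,n,np.round(r[0],1),np.round(r[1],1),r[2].round(4))
p=camera_params("top");print("top5",[lid(cv2.imread("pics/top5.png")[0:290],p,n)[2].round(4) for n in("blue","green")if n=="green"])
p=dict(np.load("w8.npz"))
a,b=loc(p,(254.5,170.6),.008),loc(p,(328.7,164.2),.008);print("plate",a,b,np.linalg.norm(a-b),(a+b)/2,"yaw y",np.degrees(np.arctan2(*(a-b)[1::-1])))
for v in(212,217,220,230):print(v,loc(p,(296,v),.049))
E
```

```text
w5 blue [290.5 107.5] [42.  44.8] [0.5259 0.3915 0.0655]
w5 green [298.8 253.7] [31.2 36.9] [0.5516 0.2271 0.0655]
w7 green [275.5 237.8] [36.  42.2] [0.5518 0.2284 0.0655]
w7 blue [426.3 210.9] [29.1 44.8] [0.5244 0.3884 0.0655]Traceback (most recent call last):
  File "<stdin>", line 4, in <module>
  File "jar.py", line 8, in lid
    c=max(cv2.findContours(cv2.bitwise_and(wm,k),0,1)[0],key=cv2.contourArea);(u,v),ax,_=cv2.fitEllipse(c)
ValueError: max() iterable argument is empty
```

```bash
python3 - <<'E'
from h import *
p=dict(np.load("w8.npz"))
a,b=loc(p,(254.5,170.6),.008),loc(p,(328.7,164.2),.008);print("plate",a,b,np.linalg.norm(a-b),(a+b)/2,"yaw y",np.degrees(np.arctan2(*(b-a)[1::-1])))
for v in(210,214,217,220,230):print(v,loc(p,(296,v),.047))
g=cv2.imread("pics/w8.png",0);print(g[205:236,285:310:1][:, ::2])
E
```

```text
plate [0.47072738 0.19210811 0.008     ] [0.46778725 0.25446391 0.008     ] 0.062425072346079094 [0.46925732 0.22328601 0.008     ] yaw y 92.69955030998864
210 [0.49275303 0.22517941 0.047     ]
214 [0.4959543  0.22509857 0.047     ]
217 [0.49837759 0.22503737 0.047     ]
220 [0.50082028 0.22497567 0.047     ]
230 [0.50910577 0.22476642 0.047     ]
[[248 247 247 247 247 247 247 247 247 247 250 231 229]
 [248 247 247 247 247 247 247 247 247 247 249 231 229]
 [248 247 247 247 247 248 248 248 248 247 248 231 228]
 [248 247 247 248 249 250 252 252 248 247 248 229 229]
 [248 247 248 253 255 255 255 208 249 247 248 229 229]
 [248 247 253 255 188 193 121 103 250 247 248 227 230]
 [248 248 255 121 125 126 126 105 251 247 248 231 229]
 [248 248 255 122 125 120 118  99 250 247 248 229 230]
 [248 248 255 114 162 212 212 204 249 247 247 227 229]
 [248 248 255 255 255 254 252 249 248 247 248 228 233]
 [248 247 255 250 244 245 246 244 245 247 248 217 232]
 [248 247 252 245 241 241 243 244 242 248 248 213 232]
 [249 247 250 243 241 241 241 243 205 248 248 228 232]
 [252 247 248 244 240 240 240 243 
[... 256 characters left out ...]
48 248 247 247 248 237 248 248 222 236]
 [211 249 248 249 248 247 247 247 236 247 248 229 248]
 [208 250 250 235 237 248 248 248 248 247 248 218 124]
 [206 247 246 233 234 248 248 248 248 248 249 227 130]
 [203 246 245 234 236 240 241 239 237 248 249 195 132]
 [202 247 246 236 237 239 240 237 236 250 249 218 132]
 [180 248 245 237 235 238 234 229 230 252 250 220 124]
 [177 249 246 225 224 223 220 224 225 246 247 213 202]
 [153 248 245 223 222 221 229 240 240 244 245 212 218]
 [209 247 245 244 247 246 245 246 246 244 245 214 218]
 [201 249 245 245 244 244 243 245 245 243 245 219 227]
 [204 249 244 244 244 244 243 244 244 243 245 223 125]
 [215 250 245 244 244 244 243 244 245 243 244 223  94]]
```

```bash
python3 -m creep '[{"tx":0.008,"ty":0.011,"tz":0.003,"roll":-0.08,"hand":-0.8},{"tx":0,"ty":0,"tz":0.003,"roll":0,"hand":-0.8},{"tx":0,"ty":0,"tz":0.001,"roll":0,"hand":-0.8},{"tx":0,"ty":0,"tz":0,"roll":0,"hand":-0.8}]';python3 - <<'E'
from h import *
p=camera_params("wrist");im=snapshot("wrist");np.savez("w9.npz",**p);go((.4927,.2254,.103),1.614)
o=observe();M=Ro.from_rotvec(o["orientation"]).as_matrix();X=o["ee_pos"];cv2.imwrite("pics/w9.png",im)
print("tip",proj(p,X+M@[0,0,.0436]),"hole",proj(p,(.497,.2254,.049)))
E
```

```text
t: 16.35
ee_pos: [0.4979, 0.2252, 0.1128]
orientation: [-0.052, 3.06, -0.016]
contact_force: [0.1, 0.2, 0.1]
opening: 0.307
tcp [0.4983 0.225  0.1129] t 16.40 q7 0.64 yawdeg 91.9 z [ 0.081 -0.01  -0.997] F [-0.8  0.3  0.6] op 0.308
tool shift mm [6.3 0.7 9.4] roll -0.0102
tip [280.07745122 237.69366244] hole [281.89880486 219.4398353 ]
```

```bash
python3 -m creep '[{"tx":0.006,"ty":0.001,"tz":0.005,"roll":-0.01,"hand":-0.8},{"tx":0.003,"ty":0,"tz":0.005,"roll":0,"hand":-0.8},{"tx":0.002,"ty":0,"tz":0.002,"roll":0,"hand":-0.8}]';python3 - <<'E'
from h import *
go((.4927,.2254,.103),1.614)
p=camera_params("wrist");im=snapshot("wrist");np.savez("w9.npz",**p)
go((.4927,.2254,.103),1.614)
o=observe();M=Ro.from_rotvec(o["orientation"]).as_matrix();X=o["ee_pos"]
cv2.imwrite("pics/w9.png",im);cv2.imwrite("pics/w9c.png",cv2.resize(im[170:290,210:350],None,fx=4,fy=4,interpolation=cv2.INTER_NEAREST))
print("tip",proj(p,X+M@[0,0,.0436]),"hole",proj(p,(.497,.2254,.049)))
E
```

```text
t: 16.65
ee_pos: [0.4897, 0.2251, 0.1008]
orientation: [-0.062, 3.056, -0.016]
contact_force: [0.3, -0.1, -0.2]
opening: 0.307
tcp [0.4897 0.2251 0.1008] t 16.65 q7 0.62 yawdeg 92.3 z [ 0.085 -0.009 -0.996] F [ 0.3 -0.1 -0.2] op 0.307
tool shift mm [-3.2  0.2 -1.9] roll -0.0034
tcp [0.4889 0.225  0.1004] t 16.70 q7 0.62 yawdeg 92.3 z [ 0.084 -0.01  -0.996] F [-0.8 -0.4 -0.2] op 0.313
tool shift mm [-4.   0.2 -2.2] roll -0.0027
tip [280.28460991 235.64213376] hole [281.42566766 236.27668732]
```

View pics/w9c.png

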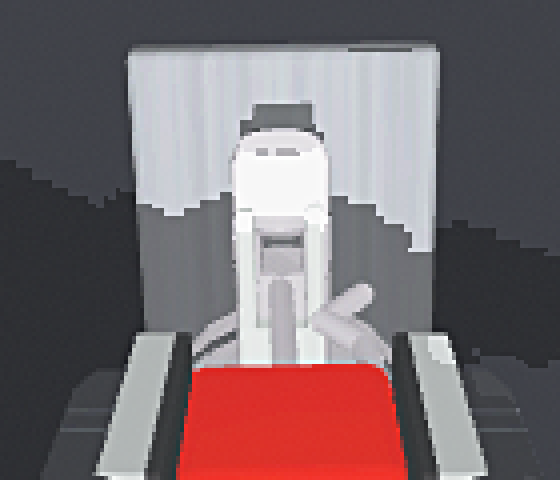

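```bash
python3 - <<'E'
from h import *
p=dict(np.load("w9.npz"))
print("tip",loc(p,(280.5,239.5),.057),"hole",[loc(p,(280.5,v),.047).round(4) for v in(229,234,239)])
E
```

```text
tip [0.49546944 0.22482878 0.057     ] hole [array([0.4923, 0.2245, 0.047 ]), array([0.4962, 0.2247, 0.047 ]), array([0.5002, 0.2248, 0.047 ])]
```

```bash
python3 -m creep '[{"tx":0,"ty":0,"tz":0.006,"roll":0,"hand":-0.8},{"tx":0,"ty":0,"tz":0.006,"roll":0,"hand":-0.8},{"tx":0,"ty":0,"tz":0.006,"roll":0,"hand":-0.8}]' 100;python3 -c "
from h import *
go((.493,.225,.0556),1.614)"
```

```text
t: 16.95
ee_pos: [0.4907, 0.225, 0.0818]
orientation: [-0.063, 3.055, -0.017]
contact_force: [0.2, -0.1, 2.7]
opening: 0.305
tcp [0.4907 0.225  0.0818] t 16.95 q7 0.59 yawdeg 92.3 z [ 0.086 -0.009 -0.996] F [ 0.2 -0.1  2.7] op 0.305
tool shift mm [-0.1  0.2 26.3] roll -0.0028
```

```bash
python3 -m creep '[{"tx":0,"ty":0,"tz":0.006,"roll":0,"hand":-0.8},{"tx":0,"ty":0,"tz":0.006,"roll":0,"hand":-0.8}]';python3 -m creep '[{"tx":0,"ty":0,"tz":0.006,"roll":0,"hand":-0.8},{"tx":0,"ty":0,"tz":0.006,"roll":0,"hand":-0.8}]';python3 -c "
from h import *
go((.493,.225,.0556),1.614)"
```

```text
t: 17.12
ee_pos: [0.4926, 0.2266, 0.0696]
orientation: [-0.064, 3.054, -0.013]
contact_force: [0.2, -2.6, 7.7]
opening: 0.305
t: 17.28
ee_pos: [0.4947, 0.2261, 0.0576]
orientation: [-0.063, 3.052, -0.017]
contact_force: [-2.5, -1.7, 1.8]
opening: 0.305
tcp [0.4947 0.2261 0.0576] t 17.28 q7 0.55 yawdeg 92.3 z [ 0.089 -0.009 -0.996] F [-2.5 -1.7  1.8] op 0.305
tool shift mm [ 2.  -1.   1.9] roll -0.0026
```

```bash
python3 -m creep '[{"tx":0.001,"ty":0,"tz":0.004,"roll":0,"hand":-0.8},{"tx":0,"ty":0,"tz":0.003,"roll":0,"hand":-0.8}]';python3 -c "
from h import *
go((.493,.225,.0556),1.614)"
```

```text
t: 17.45
ee_pos: [0.4951, 0.226, 0.054]
orientation: [-0.061, 3.052, -0.027]
contact_force: [-17.8, -8.9, 52.8]
opening: 0.302
tcp [0.4951 0.226  0.054 ] t 17.45 q7 0.54 yawdeg 92.2 z [ 0.089 -0.016 -0.996] F [-17.8  -8.9  52.8] op 0.302
tool shift mm [ 2.  -1.  -1.8] roll -0.0042
```

```bash
python3 -m creep '[{"tx":0,"ty":0,"tz":-0.001,"roll":0,"hand":-0.2},{"tx":0,"ty":0,"tz":0,"roll":0,"hand":0.1},{"tx":0,"ty":0,"tz":0,"roll":0,"hand":0.1},{"tx":0,"ty":0,"tz":-0.03,"roll":0,"hand":0.1},{"tx":0,"ty":0,"tz":-0.035,"roll":0,"hand":0.1},{"tx":0,"ty":0,"tz":-0.035,"roll":0,"hand":0.1},{"tx":0,"ty":0,"tz":-0.035,"roll":0,"hand":0.1},{"tx":0,"ty":0,"tz":0,"roll":0,"hand":0.1}]';python3 - <<'E'
from h import *
observe();snapshot("top")
p=camera_params("wrist");im=snapshot("wrist");np.savez("w10.npz",**p);cv2.imwrite("pics/w10.png",im);go((.5187,-.2487,.2),.087)
E
```

```text
t: 18.12
ee_pos: [0.4806, 0.2262, 0.1884]
orientation: [-0.062, 3.063, -0.034]
contact_force: [0.9, 0.3, -0.6]
opening: 0.552
tcp [0.4785 0.2233 0.1836] t 18.22 q7 0.73 yawdeg 92.2 z [ 0.071 -0.025 -0.997] F [-0.2 -0.8 -0.8] op 0.548
tool shift mm [ -22.  -473.5   -1.9] roll 1.5226
```

View pics/w10.png

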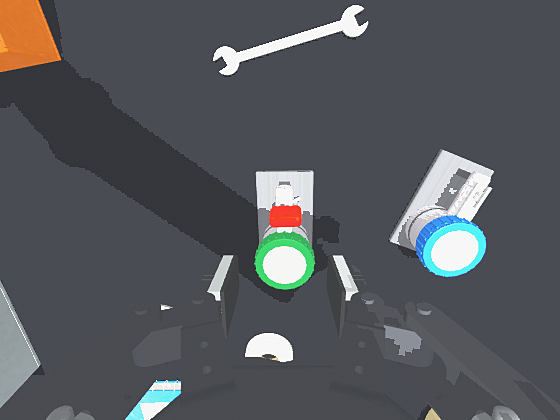

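Green's clip tab sits on the stud at (286,214) and its lid is down. Blue's hole is near (453,190) and its lid centre is at (454,249). Now for the second clip.

```bash
python3 -m creep '[{"tx":-0.002,"ty":-0.041,"tz":-0.004,"roll":0,"hand":0.1},{"tx":-0.002,"ty":-0.041,"tz":-0.004,"roll":0,"hand":0.1},{"tx":-0.002,"ty":-0.041,"tz":-0.004,"roll":0,"hand":0.1},{"tx":-0.002,"ty":-0.041,"tz":0,"roll":0,"hand":0.1},{"tx":-0.002,"ty":-0.041,"tz":0,"roll":0,"hand":0.1},{"tx":-0.002,"ty":-0.041,"tz":0,"roll":0,"hand":0.1},{"tx":-0.002,"ty":-0.041,"tz":0,"roll":0,"hand":0.1},{"tx":-0.002,"ty":-0.041,"tz":0,"roll":0,"hand":0.1}]';python3 -m creep '[{"tx":-0.002,"ty":-0.041,"tz":0,"roll":0,"hand":0.1},{"tx":-0.002,"ty":-0.041,"tz":0,"roll":0,"hand":0.1},{"tx":0,"ty":-0.041,"tz":0,"roll":0,"hand":0.1},{"tx":0,"ty":0,"tz":0,"roll":0.124,"hand":0.1},{"tx":0,"ty":0,"tz":0,"roll":0.124,"hand":0.1},{"tx":0,"ty":0,"tz":0,"roll":0.124,"hand":0.1},{"tx":0,"ty":0,"tz":0,"roll":0.124,"hand":0.1},{"tx":0,"ty":0,"tz":0,"roll":0.124,"hand":0.1}]';python3 -m creep '[{"tx":0,"ty":0,"tz":0,"roll":0.124,"hand":0.1},{"tx":0,"ty":0,"tz":0,"roll":0.124,"hand":0.1},{"tx":0,"ty":0,"tz":0,"roll":0.124,"hand":0.1},{"tx":0,"ty":0,"tz":0,"roll":0.124,"hand":0.1},{"tx":0,"ty":0,"tz":0,"roll":0.124,"hand":0.1},{"tx":0,"ty":0,"tz":0,"roll":0.124,"hand":0.1},{"tx":0,"ty":0,"tz":0,"roll":0.124,"hand":0.1}]';python3 - <<'E'
from h import *
go((.518,-.2465,.12),.087)
E
```

```text
t: 18.88
ee_pos: [0.5014, -0.0999, 0.1914]
orientation: [-0.1, 3.087, -0.026]
contact_force: [0.2, 0.4, 0.9]
opening: 0.552
t: 19.55
ee_pos: [0.499, -0.2414, 0.1731]
orientation: [0.873, 2.99, -0.0]
contact_force: [0.4, 0.3, -0.3]
opening: 0.55
t: 20.13
ee_pos: [0.4877, -0.2416, 0.1545]
orientation: [-2.072, -2.357, -0.002]
contact_force: [-0.1, 0.6, 0.1]
opening: 0.552
tcp [ 0.4877 -0.2416  0.1545] t 20.13 q7 0.34 yawdeg 7.4 z [-0.002  0.003 -1.   ] F [-0.1  0.6  0.1] op 0.552
tool shift mm [-8.8 29.5 34.4] roll 0.0418
```

```bash
python3 -m creep '[{"tx":-0.004,"ty":0.014,"tz":0,"roll":0.02,"hand":0.1},{"tx":-0.004,"ty":0.014,"tz":0,"roll":0.022,"hand":0.1},{"tx":0,"ty":0,"tz":0,"roll":0,"hand":0.1},{"tx":0,"ty":0,"tz":0,"roll":0,"hand":0.1}]';python3 - <<'E'
from h import *
p=camera_params("wrist");im=snapshot("wrist");np.savez("w11.npz",**p);cv2.imwrite("pics/w11.png",im);go((.518,-.2465,.056),.087)
m=cv2.inRange(cv2.cvtColor(im,cv2.COLOR_BGR2HSV),(0,180,100),(6,255,255))
for c in cv2.findContours(m,0,1)[0]:
    x,y,w,h=cv2.boundingRect(c)
    if cv2.contourArea(c)>100:print(x,y,w,h,"lowest-edge centre",loc(p,(x+w/2,y+h),.081).round(4), "mid",loc(p,(x+w/2,y+h/2),.075).round(4))
for X in((.5144,-.2075,.081),(.5187,-.2487,.081),(.522,-.2895,.081)):print(proj(p,X).round(1))
E
```

```text
t: 20.47
ee_pos: [0.5102, -0.2461, 0.1442]
orientation: [-2.119, -2.294, 0.012]
contact_force: [0.1, -0.4, -0.6]
opening: 0.552
tcp [ 0.51   -0.246   0.1441] t 20.52 q7 0.27 yawdeg 4.5 z [-0.019  0.008 -1.   ] F [-0.2  0.6 -1. ] op 0.550
tool shift mm [-1.9  9.6 87.9] roll -0.0076
279 304 34 31 lowest-edge centre [ 0.5278 -0.3384  0.081 ] mid [ 0.5269 -0.3277  0.075 ]
277 263 37 28 lowest-edge centre [ 0.5235 -0.2969  0.081 ] mid [ 0.5228 -0.2878  0.075 ]
276 217 38 24 lowest-edge centre [ 0.5192 -0.2543  0.081 ] mid [ 0.5187 -0.2468  0.075 ]
[294.3 179.4]
[295.  234.1]
[294.4 282.6]
```

```bash
python3 -m creep '[{"tx":-0.003,"ty":0.007,"tz":0.02,"roll":-0.007,"hand":0.1},{"tx":0,"ty":0,"tz":0.025,"roll":0,"hand":0.1},{"tx":0,"ty":0,"tz":0.018,"roll":0,"hand":0.1},{"tx":0,"ty":0,"tz":0,"roll":0,"hand":0.1},{"tx":0,"ty":0,"tz":0,"roll":0,"hand":0.1}]';python3 -c "
from h import *
go((.519,-.2475,.056),.087)"
```

```text
t: 20.93
ee_pos: [0.5116, -0.2484, 0.0765]
orientation: [-2.106, -2.299, 0.017]
contact_force: [0.3, -0.4, 0.7]
opening: 0.551
tcp [ 0.5116 -0.2484  0.0765] t 20.93 q7 0.23 yawdeg 5.0 z [-0.025  0.008 -1.   ] F [ 0.3 -0.4  0.7] op 0.551
tool shift mm [ 0.   7.9 20.3] roll 0.0005
```

```bash
python3 -m creep '[{"tx":0,"ty":0.008,"tz":0.006,"roll":0,"hand":0.1},{"tx":0,"ty":0.001,"tz":0.008,"roll":0,"hand":0.1},{"tx":0,"ty":0,"tz":0.007,"roll":0,"hand":0.1},{"tx":0,"ty":0,"tz":0,"roll":0,"hand":0.1}]';python3 -c "
from h import *
go((.519,-.2475,.056),.087)"
```

```text
t: 21.27
ee_pos: [0.5215, -0.2483, 0.056]
orientation: [-2.109, -2.301, 0.017]
contact_force: [-1.1, -0.6, 0.8]
opening: 0.551
tcp [ 0.5215 -0.2483  0.056 ] t 21.27 q7 0.20 yawdeg 5.0 z [-0.022  0.006 -1.   ] F [-1.1 -0.6  0.8] op 0.551
tool shift mm [ 1.  -2.4  0.1] roll -0.0001
```

```bash
python3 -m creep '[{"tx":0,"ty":-0.003,"tz":0,"roll":0,"hand":-0.2},{"tx":0,"ty":0,"tz":0,"roll":0,"hand":-0.8},{"tx":0,"ty":0,"tz":0,"roll":0,"hand":-0.8},{"tx":0,"ty":0,"tz":0,"roll":0,"hand":-0.8}]' 70;python3 -c "
from h import *
go((.519,-.2475,.056),.087)"
python3 -m creep '[{"tx":0,"ty":0,"tz":-0.02,"roll":0,"hand":-0.8},{"tx":0,"ty":0,"tz":-0.03,"roll":0,"hand":-0.8},{"tx":0,"ty":0,"tz":-0.03,"roll":0,"hand":-0.8},{"tx":0,"ty":0,"tz":-0.03,"roll":0,"hand":-0.8},{"tx":0,"ty":0,"tz":-0.03,"roll":-0.1,"hand":-0.8},{"tx":0,"ty":0,"tz":-0.02,"roll":-0.124,"hand":-0.8},{"tx":0,"ty":0,"tz":0,"roll":-0.124,"hand":-0.8},{"tx":0,"ty":0,"tz":0,"roll":-0.124,"hand":-0.8}]';python3 -m creep '[{"tx":0,"ty":0,"tz":0,"roll":-0.124,"hand":-0.8},{"tx":0,"ty":0,"tz":0,"roll":-0.124,"hand":-0.8},{"tx":0,"ty":0,"tz":0,"roll":-0.124,"hand":-0.8},{"tx":0,"ty":0,"tz":0,"roll":-0.124,"hand":-0.8},{"tx":0,"ty":0,"tz":0,"roll":-0.124,"hand":-0.8},{"tx":0,"ty":0,"tz":0,"roll":-0.09,"hand":-0.8}]';python3 -c "
from h import *
go((.475,.407,.2),1.265)"
```

```text
t: 21.6
ee_pos: [0.5189, -0.2488, 0.0572]
orientation: [-2.11, -2.302, 0.016]
contact_force: [-0.8, 0.0, 0.9]
opening: 0.308
tcp [ 0.5189 -0.2488  0.0572] t 21.60 q7 0.21 yawdeg 5.0 z [-0.021  0.005 -1.   ] F [-0.8  0.   0.9] op 0.308
tool shift mm [1.3 0.3 1.2] roll 0.0002
t: 22.27
ee_pos: [0.5222, -0.249, 0.2257]
orientation: [-1.5, -2.738, 0.009]
contact_force: [-0.4, 0.7, -1.1]
opening: 0.31
t: 22.77
ee_pos: [0.523, -0.2495, 0.2294]
orientation: [-0.439, -3.096, 0.004]
contact_force: [-0.6, 0.6, -0.9]
opening: 0.307
tcp [ 0.523  -0.2495  0.2294] t 22.77 q7 1.43 yawdeg 73.9 z [-0.015 -0.001 -1.   ] F [-0.6  0.6 -0.9] op 0.307
tool shift mm [228.  617.5  29.8] roll 0.0244
```

```bash
python3 -m creep '[{"tx":0.014,"ty":0.038,"tz":0,"roll":0,"hand":-0.8},{"tx":0.014,"ty":0.038,"tz":0,"roll":0,"hand":-0.8},{"tx":0.014,"ty":0.038,"tz":0,"roll":0,"hand":-0.8},{"tx":0.014,"ty":0.038,"tz":0,"roll":0,"hand":-0.8},{"tx":0.014,"ty":0.038,"tz":0,"roll":0,"hand":-0.8},{"tx":0.014,"ty":0.038,"tz":0,"roll":0,"hand":-0.8},{"tx":0.014,"ty":0.038,"tz":0,"roll":0,"hand":-0.8},{"tx":0.014,"ty":0.038,"tz":0,"roll":0,"hand":-0.8}]';python3 -m creep '[{"tx":0.014,"ty":0.038,"tz":0,"roll":0,"hand":-0.8},{"tx":0.014,"ty":0.038,"tz":0,"roll":0,"hand":-0.8},{"tx":0.014,"ty":0.038,"tz":0,"roll":0,"hand":-0.8},{"tx":0.014,"ty":0.038,"tz":0,"roll":0,"hand":-0.8},{"tx":0.014,"ty":0.038,"tz":0,"roll":0,"hand":-0.8},{"tx":0.014,"ty":0.038,"tz":0,"roll":0,"hand":-0.8},{"tx":0,"ty":0,"tz":0,"roll":0,"hand":-0.8},{"tx":0,"ty":0,"tz":0,"roll":0,"hand":-0.8}]';python3 - <<'E'
from h import *
go((.475,.407,.12),1.265)
E
```

```text
t: 23.43
ee_pos: [0.5011, 0.0702, 0.2286]
orientation: [-0.476, -3.097, 0.015]
contact_force: [1.0, -0.7, -0.8]
opening: 0.311
t: 24.1
ee_pos: [0.4826, 0.3325, 0.2292]
orientation: [-0.456, -3.105, 0.005]
contact_force: [-0.1, -0.1, -2.0]
opening: 0.314
tcp [0.4826 0.3325 0.2292] t 24.10 q7 0.29 yawdeg 73.3 z [-0.004 -0.003 -1.   ] F [-0.1 -0.1 -2. ] op 0.314
tool shift mm [ 28.4  69.6 109. ] roll 0.0144
```

```bash
python3 -m creep '[{"tx":0.014,"ty":0.034,"tz":0,"roll":0.007,"hand":-0.8},{"tx":0.014,"ty":0.034,"tz":0.01,"roll":0.007,"hand":-0.8},{"tx":0,"ty":0,"tz":0.03,"roll":0,"hand":-0.8},{"tx":0,"ty":0,"tz":0.03,"roll":0,"hand":-0.8},{"tx":0,"ty":0,"tz":0.03,"roll":0,"hand":-0.8},{"tx":0,"ty":0,"tz":0.01,"roll":0,"hand":-0.8},{"tx":0,"ty":0,"tz":0,"roll":0,"hand":-0.8}]';python3 - <<'E'
from h import *
from jar import lid
snapshot("top")
p=camera_params("wrist");im=snapshot("wrist");np.savez("w12.npz",**p);go((.475,.407,.104),1.265)
o=observe();M=Ro.from_rotvec(o["orientation"]).as_matrix();X=o["ee_pos"]
cv2.imwrite("pics/w12.png",im);cv2.imwrite("pics/w12c.png",cv2.resize(im[120:300,180:380],None,fx=4,fy=3.33,interpolation=cv2.INTER_NEAREST))
print("tip",proj(p,X+M@[0,0,.0425]),"hole",proj(p,(.475,.407,.047)))
for f in("w10",):
    q=dict(np.load(f+".npz"));print(lid(cv2.imread(f"pics/{f}.png"),q,"blue"))
E
```

```text
t: 24.68
ee_pos: [0.4799, 0.4044, 0.1176]
orientation: [0.491, 3.1, -0.002]
contact_force: [-0.2, -0.7, -0.2]
opening: 0.311
tcp [0.481  0.4052 0.1199] t 24.78 q7 0.08 yawdeg 71.9 z [ 0.006  0.    -1.   ] F [-0.1  0.3  0.6] op 0.308
tool shift mm [ 6.3 -0.2 15.8] roll -0.0095
tip [282.43627332 239.93286084] hole [282.09244047 216.71741537]
((447.3319091796875, 246.4962615966797), (22.09506607055664, 48.15335464477539), array([0.52248632, 0.38433476, 0.0655    ]))
```

View pics/w12c.png

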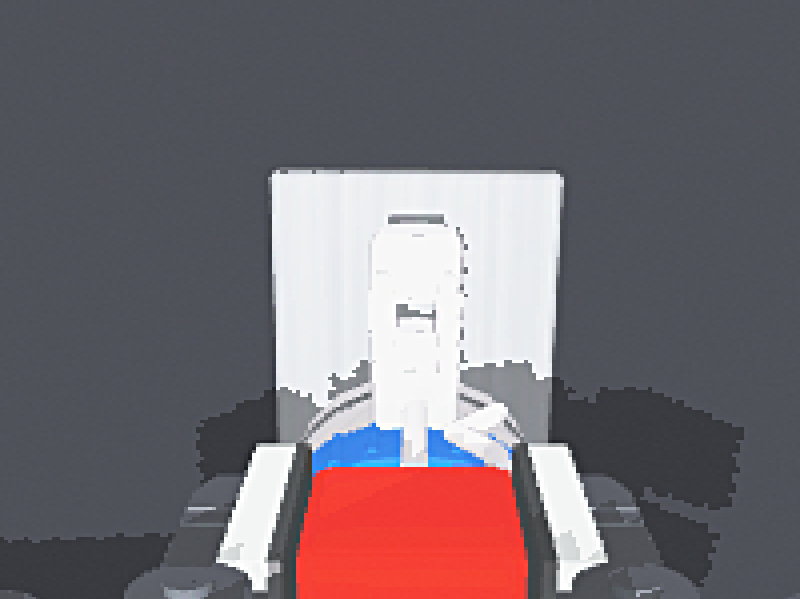

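The view is square to blue's plate. Leg tip is at px (283.2,240), hole at (284,216), and the plate edges are vertical, so the yaw is right.

```bash
python3 - <<'E'
from h import *
p=dict(np.load("w12.npz"));o=observe();X=o["ee_pos"];M=Ro.from_rotvec(o["orientation"]).as_matrix()
t=loc(p,(283.2,240.1),X[2]-.0425);h=loc(p,(284,216.3),.047);print(t,h,X,"tool shift mm",(M.T@(h-t)*1000).round(1))
go(X+h-t+[0,0,.018])
E
```

```text
[0.48150962 0.40570492 0.07736859] [0.4751327  0.40849244 0.047     ] [0.48100011 0.40523397 0.11986859] tool shift mm [ 7.1  0.6 30.3]
tcp [0.481  0.4052 0.1199] t 24.78 q7 0.08 yawdeg 71.9 z [ 0.006  0.    -1.   ] F [-0.1  0.3  0.6] op 0.308
tool shift mm [ 7.   0.6 12.3] roll None
```

```bash
python3 -m creep '[{"tx":0.004,"ty":0.0005,"tz":0.006,"roll":0,"hand":-0.8},{"tx":0.003,"ty":0,"tz":0.006,"roll":0,"hand":-0.8},{"tx":0.0005,"ty":0,"tz":0.002,"roll":0,"hand":-0.8}]' 100;python3 - <<'E'
from h import *
snapshot("top");go((.4746,.408,.1),1.257)
p=camera_params("wrist");im=snapshot("wrist");cv2.imwrite("pics/w13.png",im);np.savez("w13.npz",**p)
print("hole",proj(p,(.4751,.4085,.047)),"tip",proj(p,observe()["ee_pos"]-[0,0,.0425]))
g=cv2.cvtColor(im,6);print(g[218:246,276:292])
E
```

```text
t: 25.03
ee_pos: [0.477, 0.4096, 0.1104]
orientation: [0.497, 3.09, 0.013]
contact_force: [-0.0, 1.5, -0.7]
opening: 0.304
tcp [0.4771 0.4096 0.1104] t 25.08 q7 0.06 yawdeg 71.7 z [ 0.013  0.006 -1.   ] F [-0.2  0.  -0.4] op 0.306
tool shift mm [ 1.9 -2.4 10.3] roll -0.0049
hole [277.58500831 225.15784686] tip [279.8370763  238.16942376]
[[251 251 250 249 248 249 245 249 248 247 247 248 252 210 238 239]
 [255 255 255 253 249 248 237 250 248 247 247 248 253 212 244 243]
 [137 136 126 252 247 246 230 255 249 248 247 249 255 210 113 247]
 [136 135 127 255 130 120 149 235 251 248 247 249 255 210 112 249]
 [130 130 125 131 123 119 173 234 252 248 247 249 254 206 107 247]
 [224 222 223 173 170 166 168 234 252 248 248 249 253 245 244 243]
 [252 254 255 255 255 255 221 231 250 248 248 249 245 187 239 240]
 [245 245 246 248 249 250 212 253 249 248 248 249 254 198 241 240]
 [244 245 244 245 245 249 212 252 248 247 248 249 255 197 247 243]
 [245 245 246 245 244 247 209 250 248 247 248 250 255 158 114 247]
 [244 208 207 244 244 245 247 250 249 248 248 251 255 121 112 247]
 [249 250 250 249 249 2
[... 416 characters left out ...]
 247 248 251 255 147 135 141]
 [247 247 247 247 248 249 245 217 247 246 247 252 255 150 138 144]
 [247 247 247 247 248 249 245 217 248 246 247 253 255 132 139 143]
 [248 248 247 247 248 249 244 228 247 246 247 255 231 128 140 143]
 [249 248 248 248 248 247 242 248 244 246 249 243 226 130 140 144]
 [226 247 246 247 247 245 244 244 242 238 241 239 227 130 139 142]
 [249 248 248 248 248 240 244 244 243 238 231 247 224 125 135 140]
 [248 248 247 247 248 238 244 244 243 238 231 254 221 204 154 133]
 [247 247 246 247 242 238 244 244 243 239 231 249 216 221 226 210]
 [246 246 246 247 243 238 244 244 243 239 231 249 214 219 221 223]
 [246 246 246 247 243 239 244 244 243 238 231 250 216 228 230 227]]
```

```bash
python3 - <<'E'
from h import *
p=dict(np.load("w13.npz"));o=observe();X=o["ee_pos"];M=Ro.from_rotvec(o["orientation"]).as_matrix()
t=loc(p,(283.8,239),X[2]-.0425);h=loc(p,(277.6,225.2),.047);print(t,h,"tool shift mm",(M.T@(h-t)*1000).round(1))
im=cv2.imread("pics/w13.png");g=cv2.cvtColor(im,6)
print(g[238:262:3,268:300])
m=cv2.inRange(cv2.cvtColor(im,cv2.COLOR_BGR2HSV),(0,180,100),(6,255,255));c=max(cv2.findContours(m,0,1)[0],key=cv2.contourArea);print(cv2.boundingRect(c))
m=cv2.inRange(cv2.cvtColor(cv2.imread("pics/w12.png"),cv2.COLOR_BGR2HSV),(0,180,100),(6,255,255));c=max(cv2.findContours(m,0,1)[0],key=cv2.contourArea);print(cv2.boundingRect(c))
E
```

```text
[0.47864125 0.41188651 0.06794032] [0.47513519 0.40849995 0.047     ] tool shift mm [ 2.5 -4.5 20.9]
[[249 246 246 244 248 247 248 248 248 248 247 247 248 249 244 228 247 246
  247 255 231 128 140 143 141 143 144 140 138 139 145 145]
 [249 247 246 242 248 242 240 249 249 248 248 248 248 240 244 244 243 238
  231 247 224 125 135 140 139 143 144 140 138 138 142 136]
 [248 247 247 246 246 246 246 246 246 246 246 247 243 238 244 244 243 239
  231 249 214 219 221 223 225 205 153 120 154 255 255 254]
 [249 247 246 246 246 246 246 246 246 246 246 247 244 240 244 244 243 238
  231 251 222 113  91 124 255 255 253 223 250 249 248 249]
 [248 247 246 246 246 246 246 246 246 246 246 247 239 241 244 244 243 238
  233 249 209 217 203 237 236 236 236 232 251 250 252 255]
 [248 247 246 246 246 246 246 246 246 246 246 248 241 243 246 248 235 212
  224 250 207 215 215 216 215 212 219 228 234 235 236 236]
 [254 249 248 248 249 250 251 254 219 164 211 255 229 214 220 221 217 216
  232 246 167 228 222 218 217 213 212 212 208 208 206 228]
 [110 109 109 110 111 114 116  99 118 123 115 108 255 202 203 201 199 203
  171 117 119 118 118 114 112 112 169 202 201 202 199 198]]
(255, 260, 56, 46)
(254, 260, 58, 46)
```

```bash
cat > legchk.py <<'E'
from h import *
import sys
p=camera_params("wrist");X=observe()["ee_pos"];im=snapshot("wrist");n=sys.argv[1];cv2.imwrite(f"pics/{n}.png",im);np.savez(n+".npz",**p)
go(X);g=cv2.cvtColor(im,6)
print("hole pred",proj(p,(.4751,.4085,.047)).round(1));v=int(proj(p,(.4751,.4085,.047))[1])
print(g[v-7:v+3,266:294]);print(g[243:250:2,274:294])
E
python3 -m creep '[{"tx":0.0025,"ty":-0.004,"tz":0.003,"roll":0,"hand":-0.8},{"tx":0,"ty":0,"tz":0.003,"roll":0,"hand":-0.8},{"tx":0,"ty":0,"tz":0.001,"roll":0,"hand":-0.8}]';python3 legchk.py w14
```

```text
t: 25.38
ee_pos: [0.474, 0.407, 0.1043]
orientation: [0.496, 3.088, 0.015]
contact_force: [-0.6, 0.1, 0.0]
opening: 0.303
tcp [0.4737 0.4068 0.1042] t 25.43 q7 0.05 yawdeg 71.7 z [ 0.014  0.007 -1.   ] F [-0.4 -0.3 -1. ] op 0.302
tool shift mm [-0.2  0.2 -0.2] roll None
hole pred [282.2 230.6]
[[233 235 237 224 251 248 247 247 247 248 248 250 251 252 223 252 250 249
  249 250 250 249 245 249 248 247 248 251]
 [233 235 238 224 244 248 248 247 247 248 252 255 255 255 255 255 255 255
  255 255 254 253 249 248 247 247 249 253]
 [233 235 238 224 242 248 248 247 248 250 255 140 129 131 139 139 132 255
  255 126 113 255 250 248 247 248 249 255]
 [233 236 239 225 252 248 248 247 248 250 255 141 132 133 135 136 133 134
  131 125 117 255 251 248 247 248 249 255]
 [237 242 247 233 255 249 248 247 248 250 255 142 130 129 130 130 129 130
  127 126 117 255 249 248 247 247 249 254]
 [249 255 128 131 255 251 248 247 248 250 255 133 170 170 224 222 225 174
  171 169  95 255 248 248 247 248 249 251]
 [121 131 130  96 255 232 248 248 248 250 240 216 255 255 254 254 255 255
  255 255 226 255 247 248 247 248 249 229]
 [128 134 138  99 255 252 248 247 248 249 253 213 249 247 245 245 246 248
  248 249 214 251 247 248 247 248 249 253]
 [128 134 138  99 255 252 248 247 247 248 251 212 246 244 244 244 244 245
  245 247 247 249 245 248 247 248 249 255]
 [125 133 138 125 255 254 248 247 247 248 249 245 244 244 244 244 246 246
  244 244 244 248 248 247 247 248 251 255]]
[[247 245 240 240 243 244 238 238 244 244 243 239 225 242 234 247 247 250
  236 193]
 [247 245 232 233 232 234 226 241 244 244 243 238 221 233 231 247 247 250
  230 184]
 [247 246 242 242 242 243 232 241 244 244 244 239 223 244 243 247 247 224
  252 253]
 [247 246 246 246 247 247 238 242 247 249 225 211 222 250 247 246 239 250
  251 237]]
```

```bash
python3 - <<'E'
from h import *
p=dict(np.load("w14.npz"));o=observe();X=o["ee_pos"];M=Ro.from_rotvec(o["orientation"]).as_matrix()
t=loc(p,(283.5,239.5),X[2]-.0425);h=loc(p,(281.7,231),.047);print(t,h,"tool shift mm",(M.T@(h-t)*1000).round(1))
E
```

```text
[0.4759943  0.40897955 0.0616891 ] [0.47524815 0.40808382 0.047     ] tool shift mm [ 0.6 -1.2 14.7]
```

Within about 1 mm. Correcting and pushing in.

```bash
python3 -m creep '[{"tx":0.0005,"ty":-0.001,"tz":0.006,"roll":0,"hand":-0.8},{"tx":0,"ty":0,"tz":0.006,"roll":0,"hand":-0.8},{"tx":0,"ty":0,"tz":0.006,"roll":0,"hand":-0.8}]';python3 -c "
from h import *
go((.4737,.406,.0556),1.257)"
```

```text
t: 25.68
ee_pos: [0.474, 0.4069, 0.0861]
orientation: [0.497, 3.087, 0.018]
contact_force: [-0.8, -0.2, 0.4]
opening: 0.303
tcp [0.474  0.4069 0.0861] t 25.68 q7 0.03 yawdeg 71.7 z [ 0.017  0.009 -1.   ] F [-0.8 -0.2  0.4] op 0.303
tool shift mm [ 0.3 -1.4 30.5] roll -0.0051
```

```bash
python3 -m creep '[{"tx":0,"ty":-0.001,"tz":0.006,"roll":0,"hand":-0.8},{"tx":0,"ty":0,"tz":0.006,"roll":0,"hand":-0.8},{"tx":0,"ty":0,"tz":0.006,"roll":0,"hand":-0.8}]';python3 -m creep '[{"tx":0,"ty":0,"tz":0.006,"roll":0,"hand":-0.8},{"tx":0,"ty":0,"tz":0.005,"roll":0,"hand":-0.8}]';python3 -c "
from h import *
go((.4737,.406,.0565),1.257)"
```

```text
t: 25.93
ee_pos: [0.4744, 0.4082, 0.0689]
orientation: [0.496, 3.086, 0.022]
contact_force: [-2.5, -3.9, 11.4]
opening: 0.302
t: 26.1
ee_pos: [0.4745, 0.4082, 0.0582]
orientation: [0.496, 3.085, 0.02]
contact_force: [0.0, -0.7, 0.0]
opening: 0.307
tcp [0.4745 0.4082 0.0582] t 26.10 q7 0.01 yawdeg 71.7 z [ 0.018  0.01  -1.   ] F [ 0.  -0.7  0. ] op 0.307
tool shift mm [ 0.1 -2.4  1.6] roll -0.0052
```

```bash
python3 -m creep '[{"tx":0,"ty":0,"tz":0.003,"roll":0,"hand":-0.8},{"tx":0,"ty":0,"tz":0.003,"roll":0,"hand":-0.8}]';python3 -m creep '[{"tx":0,"ty":0,"tz":-0.001,"roll":0,"hand":-0.2},{"tx":0,"ty":0,"tz":0,"roll":0,"hand":0.1},{"tx":0,"ty":0,"tz":0,"roll":0,"hand":0.1},{"tx":0,"ty":0,"tz":-0.03,"roll":0,"hand":0.1},{"tx":0,"ty":-0.02,"tz":-0.035,"roll":0,"hand":0.1},{"tx":0,"ty":-0.03,"tz":-0.035,"roll":0,"hand":0.1},{"tx":0,"ty":-0.03,"tz":-0.035,"roll":0,"hand":-0.5},{"tx":0,"ty":0,"tz":0,"roll":0,"hand":-1}]';python3 - <<'E'
from h import *
snapshot("top");snapshot("top")
p=camera_params("wrist");im=snapshot("wrist");np.savez("w15.npz",**p);cv2.imwrite("pics/w15.png",im);go((.39,-.278,.2),.087)
m=cv2.inRange(cv2.cvtColor(im,cv2.COLOR_BGR2HSV),(0,180,90),(6,255,255))
for c in cv2.findContours(m,0,1)[0]:
    if cv2.contourArea(c)>80:
        r=cv2.boundingRect(c);print(r,loc(p,(r[0]+r[2]/2,r[1]+r[3]/2),.078).round(4))
E
```

```text
t: 26.27
ee_pos: [0.4745, 0.4084, 0.0557]
orientation: [0.497, 3.084, 0.014]
contact_force: [-7.3, -10.0, 35.3]
opening: 0.303
t: 26.93
ee_pos: [0.4464, 0.3324, 0.1841]
orientation: [0.495, 3.092, 0.006]
contact_force: [0.0, 0.4, -0.1]
opening: 0.281
tcp [0.4447 0.3345 0.1795] t 27.08 q7 0.20 yawdeg 72.0 z [ 0.004  0.002 -1.   ] F [ 0.1  0.8 -0.2] op 0.020
tool shift mm [-137.4 -599.3  -22.2] roll 1.1695
(176, 274, 35, 31) [0.493  0.2315 0.078 ]
(351, 206, 38, 20) [0.4735 0.4076 0.078 ]
```

View pics/w15.png

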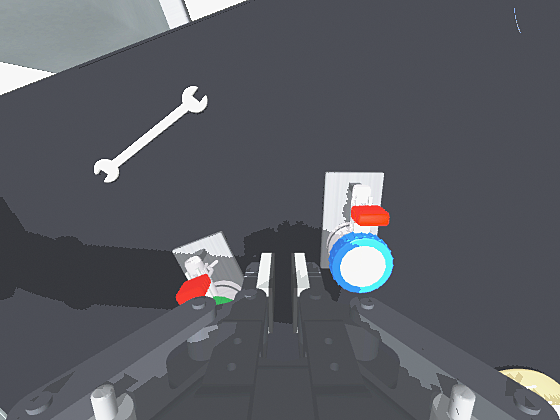

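Both clips are on: blue tab at (370,215), green tab at (193,290), and both lids down. Next is shutting the drawer.

```bash
python3 -m creep '[{"tx":-0.0124,"ty":-0.037,"tz":-0.003,"roll":0,"hand":-1},{"tx":-0.0124,"ty":-0.037,"tz":-0.003,"roll":0,"hand":-1},{"tx":-0.0124,"ty":-0.037,"tz":-0.003,"roll":0,"hand":-1},{"tx":-0.0124,"ty":-0.037,"tz":-0.003,"roll":0,"hand":-1},{"tx":-0.0124,"ty":-0.037,"tz":-0.003,"roll":0,"hand":-1},{"tx":-0.0124,"ty":-0.037,"tz":-0.003,"roll":0,"hand":-1},{"tx":-0.0124,"ty":-0.037,"tz":0,"roll":0,"hand":-1},{"tx":-0.0124,"ty":-0.037,"tz":0,"roll":0,"hand":-1}]';python3 -m creep '[{"tx":-0.0124,"ty":-0.037,"tz":0,"roll":0,"hand":-1},{"tx":-0.0124,"ty":-0.037,"tz":0,"roll":0,"hand":-1},{"tx":-0.0124,"ty":-0.037,"tz":0,"roll":0,"hand":-1},{"tx":-0.0124,"ty":-0.037,"tz":0,"roll":0,"hand":-1},{"tx":-0.0124,"ty":-0.037,"tz":0,"roll":0.1,"hand":-1},{"tx":-0.013,"ty":-0.035,"tz":0,"roll":0.12,"hand":-1},{"tx":0,"ty":0,"tz":-0.003,"roll":0.124,"hand":-1},{"tx":0,"ty":0,"tz":-0.003,"roll":0.124,"hand":-1}]';python3 -m creep '[{"tx":0,"ty":0,"tz":-0.003,"roll":0.124,"hand":-1},{"tx":0,"ty":0,"tz":-0.003,"roll":0.124,"hand":-1},{"tx":0,"ty":0,"tz":-0.003,"roll":0.124,"hand":-1},{"tx":0,"ty":0,"tz":-0.003,"roll":0.124,"hand":-1},{"tx":0,"ty":0,"tz":-0.003,"roll":0.12,"hand":-1},{"tx":0,"ty":0,"tz":-0.002,"roll":0.06,"hand":-1}]';python3 -c "
from h import *
go((.368,-.282,.18),.08)"
```

```text
t: 27.75
ee_pos: [0.445, 0.0293, 0.1834]
orientation: [-0.432, -3.094, -0.03]
contact_force: [2.1, -0.5, -0.8]
opening: 0.002
t: 28.42
ee_pos: [0.4499, -0.2194, 0.1697]
orientation: [-1.135, -2.887, -0.032]
contact_force: [0.7, 1.4, 0.2]
opening: 0.001
t: 28.92
ee_pos: [0.4498, -0.2175, 0.1745]
orientation: [-2.022, -2.32, -0.011]
contact_force: [0.0, -0.8, 0.3]
opening: -0.003
tcp [ 0.4498 -0.2175  0.1745] t 28.92 q7 0.38 yawdeg 7.9 z [-0.044  0.048 -0.998] F [ 0.  -0.8  0.3] op -0.003
tool shift mm [-52.4 -90.   -4.9] roll 0.0581
```

```bash
python3 -m creep '[{"tx":-0.018,"ty":-0.03,"tz":0,"roll":0.03,"hand":-1},{"tx":-0.018,"ty":-0.03,"tz":0,"roll":0.03,"hand":-1},{"tx":-0.017,"ty":-0.03,"tz":0,"roll":0,"hand":-1},{"tx":0,"ty":0,"tz":0,"roll":0,"hand":-1},{"tx":0,"ty":0,"tz":0,"roll":0,"hand":-1}]';python3 -c "
from h import *
go((.368,-.279,.055),.08)"
```

```text
t: 29.33
ee_pos: [0.3663, -0.2758, 0.1664]
orientation: [-2.071, -2.257, -0.014]
contact_force: [-0.0, 0.7, -0.4]
opening: -0.004
tcp [ 0.3663 -0.2758  0.1664] t 29.33 q7 0.56 yawdeg 5.0 z [-0.052  0.06  -0.997] F [-0.   0.7 -0.4] op -0.004
tool shift mm [-10.4   6.6 110.8] roll 0.0075
```

```bash
python3 -m creep '[{"tx":-0.003,"ty":0.001,"tz":0.03,"roll":0,"hand":-1},{"tx":-0.003,"ty":0.001,"tz":0.03,"roll":0,"hand":-1},{"tx":-0.003,"ty":0.002,"tz":0.03,"roll":0,"hand":-1},{"tx":-0.002,"ty":0.002,"tz":0.02,"roll":0,"hand":-1},{"tx":0,"ty":0,"tz":0,"roll":0,"hand":-1}]';python3 -c "
from h import *
go((.53,-.268,.055),.08)"
```

```text
t: 29.75
ee_pos: [0.3724, -0.2769, 0.0482]
orientation: [-2.062, -2.264, -0.018]
contact_force: [-0.5, 0.2, -0.8]
opening: 0.0
tcp [ 0.3724 -0.2769  0.0482] t 29.75 q7 0.45 yawdeg 5.4 z [-0.051  0.062 -0.997] F [-0.5  0.2 -0.8] op 0.000
tool shift mm [ -5.1 157.3 -14.3] roll 0.0148
```

Pushing the bar in along tool +y.

```bash
python3 -m creep '[{"tx":0,"ty":0.015,"tz":0,"roll":0,"hand":-1},{"tx":0,"ty":0.018,"tz":0,"roll":0,"hand":-1},{"tx":0,"ty":0.018,"tz":0,"roll":0,"hand":-1},{"tx":0,"ty":0.018,"tz":0,"roll":0,"hand":-1},{"tx":0,"ty":0.018,"tz":0,"roll":0,"hand":-1},{"tx":0,"ty":0.018,"tz":0,"roll":0,"hand":-1},{"tx":0,"ty":0.018,"tz":0,"roll":0,"hand":-1}]';python3 -m creep '[{"tx":0,"ty":0.01,"tz":0,"roll":0,"hand":-1},{"tx":0,"ty":0.008,"tz":0,"roll":0,"hand":-1},{"tx":0,"ty":0.006,"tz":0,"roll":0,"hand":-1}]';python3 -c "
from h import *
go((.53,-.268,.055),.08)"
```

```text
t: 30.33
ee_pos: [0.4909, -0.2611, 0.0391]
orientation: [-2.04, -2.25, 0.005]
contact_force: [-2.9, -1.8, 11.5]
opening: -0.001
t: 30.58
ee_pos: [0.5198, -0.2577, 0.0393]
orientation: [-2.036, -2.256, 0.007]
contact_force: [-2.8, -0.9, 3.2]
opening: -0.001
tcp [ 0.5198 -0.2577  0.0393] t 30.58 q7 0.27 yawdeg 6.0 z [-0.079  0.065 -0.995] F [-2.8 -0.9  3.2] op -0.001
tool shift mm [-10.1   7.9 -17.1] roll 0.0249
```

```bash
python3 -m creep '[{"tx":0,"ty":0.006,"tz":-0.002,"roll":0,"hand":-1},{"tx":0,"ty":0.006,"tz":-0.002,"roll":0,"hand":-1},{"tx":0,"ty":0.005,"tz":-0.001,"roll":0,"hand":-1}]';python3 -m creep '[{"tx":0,"ty":0.004,"tz":0,"roll":0,"hand":-1},{"tx":0,"ty":0.004,"tz":0,"roll":0,"hand":-1}]'
```

```text
t: 30.83
ee_pos: [0.5274, -0.2564, 0.0408]
orientation: [-2.024, -2.241, 0.029]
contact_force: [-13.8, -1.7, 12.4]
opening: -0.003
t: 31.0
ee_pos: [0.5266, -0.2564, 0.0404]
orientation: [-2.016, -2.227, 0.049]
contact_force: [-10.9, -0.0, 12.9]
opening: -0.004
```

Force has built up with no further motion, so the drawer is at its shut stop. I'm backing off, rising and verifying.

```bash
python3 -m creep '[{"tx":0,"ty":-0.02,"tz":0,"roll":0,"hand":-1},{"tx":0,"ty":-0.03,"tz":0,"roll":0,"hand":-1},{"tx":0,"ty":-0.03,"tz":0,"roll":0,"hand":-1},{"tx":0,"ty":-0.01,"tz":-0.03,"roll":0,"hand":-1},{"tx":0,"ty":0,"tz":-0.04,"roll":0,"hand":-1},{"tx":0,"ty":0,"tz":-0.04,"roll":0,"hand":-1},{"tx":-0.02,"ty":0,"tz":-0.02,"roll":0,"hand":-1},{"tx":0,"ty":0,"tz":0,"roll":0,"hand":-1}]';python3 - <<'E'
from h import *
q=camera_params("top");t=snapshot("top");s=snapshot("scene");ps=camera_params("scene")
cv2.imwrite("pics/top9.png",t);cv2.imwrite("pics/scene9.png",s);go((.5,-.3,.2))
a=cv2.imread("pics/top0.png").astype(int);d=np.abs(t.astype(int)-a).sum(2)
f=lambda x,w,h:cv2.resize(x,(w,h),interpolation=cv2.INTER_CUBIC)
cv2.imwrite("pics/fin.png",np.hstack([np.vstack([f(a[120:300,100:460].astype(np.uint8),400,200),f(t[120:300,100:460],400,200),f(t[195:265,110:250],400,200)]),f(s[240:390,180:310],400,600-0)]))
m=cv2.inRange(cv2.cvtColor(t,cv2.COLOR_BGR2HSV),(0,160,90),(6,255,255));m[:190]=0;m[270:]=0
for c in cv2.findContours(m,0,1)[0]:
    r=cv2.boundingRect(c)
    if r[2]>3:print("top red",r,loc(q,(r[0]+r[2]/2,r[1]+r[3]/2),.078).round(4))
m=cv2.inRange(cv2.cvtColor(s,cv2.COLOR_BGR2HSV),(0,160,90),(6,255,255));m[:235]=0
for c in cv2.findContours(m,0,1)[0]:
    r=cv2.boundingRect(c)
    if r[2]>5:print("scene red",r)
for X in((.4965,.2255,.066),(.475,.4075,.066)):print("pred scene z mid",proj(ps,X).round(1),"top z .081",proj(ps,(X[0],X[1],.081)).round(1),"bot .051",proj(ps,(X[0],X[1],.051)).round(1))
E
```

```text
t: 31.67
ee_pos: [0.4517, -0.2895, 0.1806]
orientation: [-2.007, -2.224, 0.039]
contact_force: [0.6, -1.6, -0.5]
opening: 0.002
tcp [ 0.4507 -0.2844  0.1778] t 31.77 q7 0.44 yawdeg 6.5 z [-0.129  0.083 -0.988] F [-0.8  0.4 -0.8] op -0.001
tool shift mm [-18.3  44.3 -29.6] roll None
top red (129, 247, 13, 7) [0.4753 0.4072 0.078 ]
top red (199, 242, 11, 4) [0.4955 0.2227 0.078 ]
scene red (246, 324, 15, 23)
scene red (276, 257, 10, 19)
pred scene z mid [281.1 267.2] top z .081 [281.  261.6] bot .051 [281.3 272.8]
pred scene z mid [253.2 335.6] top z .081 [252.7 329.5] bot .051 [253.8 341.6]
```

View pics/fin.png

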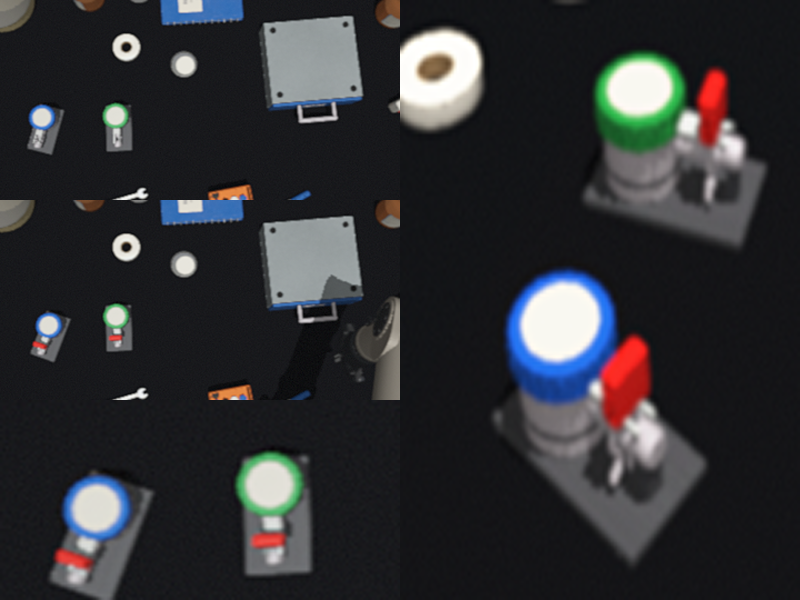

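```bash
python3 -c "
from h import *
o=observe();print(o['t'],o['contact_force']);print(close_job())"
```

```text
31.7667 [-0.80164796  0.39161055 -0.76575865]
the job is handed in; nothing more can be done
None
```

I handed the job in at t = 31.8 s of 210 s. There were two jars on the bench, blue and green. I pulled the drawer about 129 mm out to its stop and snapped both lids down. Each jar was locked with an R-clip: the insertion force fell off as the bow passed the stud, and it then stopped hard. I then shut the drawer against its stop. Two spare clips stayed in the drawer.

**Last checks:**
- **Clips:** in the scene camera both tabs are within about 1 px of where a fully home clip should be. From the top camera the blue tab is within about 1 mm of its estimated hole position and the green about 3 mm, inside the 6 mm limit but near the camera's resolution.
- **Drawer and bystanders:** the handle is back where it was in the first top picture. The tape roll and dish have not visibly moved.
- **Arm:** it stands clear at 178 mm above the bench, with less than 1.2 N on the tool.

**What was off:**
- The blue jar sat about 2 cm from its starting place after its lid was pressed, either knocked or dragged. I measured it again before fitting its clip.
- The tool tilted during the work, up to about 0.09 rad while the green clip went in and about 0.15 rad by the end. The clip went in without trouble, but I didn't measure its final lean separately.

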